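# Get the long case out of the middle of a locked stack and rebuild the stack

### The job

I need the long case from the middle of the stack of cases: set the two small boxes that stand on it aside on the black rubber mat, lay the long case flat inside the shallow steel tray, lengthwise, and then put the two small boxes back on the stack, now straight on the big tool case at the bottom, each at the same end where it stood and seated down over the lugs. Keep the boxes upright and set them down rather than dropping them; leave the jar, the steel offcut and the file where they are.

Things in the scene. Friction and masses are not known exactly. Their poses are not given: they have to be found in the camera images.
- tool_case: Big heavy tool case at the bottom (fixed): 140 (own x) x 290 (own y) x 50 mm high, grey, black lid. Origin: centre of underside. On its lid (z = 50 mm) a row of four round tapered lugs, 14 mm wide, 5 mm high, at x = 0, y = -76, -24, 24, 76 mm, hidden under the long case at the start. Each pair of lugs seats one small box: box centre at y = -50 or +50 mm.
- long_case: Wanted case, grey with grey lid: 58 (own x) x 240 (own y) x 44 mm high plus 5 mm lugs, 0.3 to 0.65 kg. Origin: centre of underside, z up. On the tool case, in line with it; its ends (26 mm each) show beside the small boxes. Lugs on its lid and 20 mm square, 8 mm deep recesses in its base at x = 0, y = -76, -24, 24, 76 mm: lift straight up. Plain sides to grip across the width.
- deep_box: Small box with solid black lid on a grey tub, 54 (own x) x 88 (own y) x 62 mm high plus two 5 mm lugs, 0.2 to 0.45 kg. Origin: centre of underside, z up. Two base recesses, 20 mm square, 8 mm deep, at y = -26 and 26 mm drop over two lugs with 3 mm play each way; fits half-turned too. Starts on one end of the long case (which end varies), 50 mm from its middle.
- low_box: Small box with clear lid in a grey frame, brass and steel nuts inside: 54 (own x) x 88 (own y) x 38 mm high plus two 5 mm lugs, 0.12 to 0.27 kg. Origin: centre of underside, z up. Base recesses as on the deep box. Starts on the other end of the long case, 50 mm from its middle.
- mat: The side area: flat black ribbed rubber mat fixed on the bench, 270 (own x) x 150 (own y) x 3 mm thick. Origin: centre of underside. Room for both small boxes side by side. It lies left or right of the stack.
- tray: Shallow tray of bare steel fixed on the bench, 310 (own x) x 150 (own y) mm outside, 304 x 144 mm inside, floor 2 mm above the bench, rim 10 mm high. Origin: centre of underside. The long case goes in with its length along own x. It lies on the other side of the stack from the mat.
- jar: Bystander, leave alone: upright clear jar of bolts with a white screw cap, 64 mm across, 90 mm high, behind the stack to one side. Origin: centre of its underside.
- offcut: Bystander, leave alone: plain round steel bar offcut standing on end, 50 mm across, 45 mm high, behind the stack to the other side. Origin: centre of its underside.
- file: Bystander, leave alone: flat file with a wooden handle lying in front of the stack, 275 mm long (own y), 26 mm at the widest and 26 mm high at the handle. Origin: on the bench below its middle.

How it is judged:
By the outcome, as a careful person would: the job done as asked, in the order asked, and still so for the second after the job is handed in, with the robot touching nothing.
It also fails if it takes over 131 s, if anything falls off the work surface, if the arm or the gripper's body presses on something with over 40 N, if the wrist force passes 120 N, or if a joint passes its speed limit or range.

### The arm

A 6-joint arm with a two-finger parallel gripper is mounted at the origin on the work surface. World frame = base frame: x ahead of the robot, y to its left, z up, the work surface at z = 0. Lengths are in m, angles in rad, forces in N, time in s.
With the tool pointing down it reaches from about 0.25 to 0.725 m from the base axis. Payload 4 kg.
Tool frame: the origin (TCP) lies midway between the tips of the shut fingers; the grasp point (between the pads) lies bot.pinch_z behind it (bot.pinch_z is the distance from the TCP to the grasp point, in m); z points along the fingers, y is the direction in which the jaws open and shut (so a half turn about z gives the same grasp; the last joint's range is limited). The gripper opens to 85 mm and grips with 20 to 120 N. Pads are 22 mm wide; open, the fingers measure 114 mm over their backs; the gripper's body (76 mm by 85 mm) begins 54 mm behind the grasp point. The pads swing forward as they close: fully open they stand 13 mm farther back than shut.
Start: joints at [-1.107, 0.241, 0.005, 1.335, 0, 1.571], TCP at [0.224, -0.447, 0.231] pointing down, gripper open.
Joint ranges: [-2.72, 2.72], [-1.05, 1.87], [-1.09, 1.28], [-1.99, 2.15], [-1.42, 1.44], [-3.14, 3.14]. Speed limits (rad/s): [2.79, 2.79, 3.14, 3.14, 3.14, 3.14].

### API

Orientations are given as a unit quaternion [x, y, z, w].
In Python, from workcell import bot gives the robot as it stands. The module is installed in compiled form; this text tells all that it offers.
- The arm moves only by the tool move_arm, never from a script. Its argument "series" is a list that holds one entry, the list of rows, each a list of 7 numbers: the shift along the world's x, y, z in cm, then the turn, a rotation vector about the world's x, y, z in degrees, then the opening, from 0 (shut) to 1 (fully open). A call has exactly 5 rows; each row shifts and turns the pose as measured when the row begins; what a row does not reach is not made up. A row lasts 1/10 s, in which the tool goes at most 50 mm and 8.59 degrees, less where a joint would pass 70% of its speed; a pose out of reach is approached as far as the arm can. A call with a gripper value outside its range is refused whole. The fingers move at their own pace and stop on an object; the grip force is fixed at half the most. Time passes only in rows, so rows that do not move let the fingers close, or fill a call up. It gives the time, the measured TCP pose, the force and the opening at its end, in the units of the state.
- bot.get_obs(): the state, without advancing time (a new reading comes with each control period).
- bot.camera(name): name is "scene" or "top" or "wrist"; returns (picture, depth): 420x560x3 uint8, red, green, blue; 420x560 float32, m along the optical axis (not along the pixel's ray), 0 where there is no reading.
- bot.camera_info(name): a dict with "vfov" (degrees; the focal length in pixels is half the picture's height over the tangent of half this angle, whatever the lens; pixels are square), "cx", "cy" (the principal point, pixels), "cam_to_world" (4x4, takes a point from camera to world coordinates); the wrist camera has in their place "tool_from_camera" (4x4, takes a point from camera to tool coordinates, whose origin is the TCP and whose axes are the flange's). Camera axes: x right, y down, z forward; pixel columns grow to the right and rows downward; lengths in m; the calibration is good to about 2 mm. A picture is of the moment at which its call begins: read the wrist's pose just before it. camera_info takes no time and is no camera call.
- bot.job_done(): hands the job in, once; it reports no verdict.
Trained networks look in the newest picture that a camera, given by its name, has taken for a name from the list of things; names that differ only in an ending like _2 or _b are one class to them, and where a whole thing is asked for, a point or a joint stands for the part that bears it (a point fixed in the world has none). Each returns a list of dicts, best first, with "confidence" (0 to 1); they miss things now and then, are a little off and sometimes report something else, mostly with a low value. They report only what shows in the picture. A call takes as long as a camera call.
- bot.find_in(camera, target): "at" ([x, y, z] in m, in world coordinates, good to about 4 mm: the middle of the surface that is visible of it).
The state is a dict: "clock": time; "joint_pos": joint angles; "joint_vel": joint speeds; "tau": joint torques, N m; "eef_pos": TCP position; "tool_rot": TCP orientation; "ft_force": force on the tool from outside, world axes, zero at the start; "ft_torque": the same for the moment, N m; "grip_width": finger opening in m.
Only numpy, scipy, OpenCV 4.12 (cv2) and the standard library are available. Lean on these libraries where they do the work, as an engineer would, in place of code of your own. Each camera call takes 0.05 s, during which the arm holds its last target.

## Working session

There is one attempt and no reset: what is moved stays moved. The work goes in short steps, Python scripts to look and compute and a tool call to move; the robot and the scene stay as the last step left them, time stands still between calls to the robot, and variables do not carry over. Pictures are saved under pics/ and viewed, and the job is handed in when it is done.

Besides the shell and the picture viewer there is one more tool, called as name(argument=value, ...) on one line, values as JSON. move_arm: Moves the arm, as the interface text tells. Its arguments: {"type":"object","properties":{"series":{"type":"array","items":{"type":"array","items":{"type":"array","items":{"type":"number"}}}}},"required":["series"]}

```bash
mkdir -p pics; cat > h.py <<'E'
import numpy as np, cv2
from workcell import bot
from scipy.spatial.transform import Rotation as R
def K(name):
    i=bot.camera_info(name); f=210/np.tan(np.radians(i["vfov"])/2); return f,i["cx"],i["cy"],i
def cloud(name):
    o=bot.get_obs(); p,d=bot.camera(name); f,cx,cy,i=K(name)
    v,u=np.mgrid[0:420,0:560]
    P=np.stack([(u-cx)/f*d,(v-cy)/f*d,d,np.ones_like(d)],-1)
    if name=="wrist":
        T=np.eye(4);T[:3,:3]=R.from_quat(o["tool_rot"]).as_matrix();T[:3,3]=o["eef_pos"];M=T@np.array(i["tool_from_camera"])
    else: M=np.array(i["cam_to_world"])
    W=(P@M.T)[...,:3]; W[d==0]=np.nan
    return p,d,W
def save(p,n): cv2.imwrite("pics/"+n,cv2.cvtColor(p,cv2.COLOR_RGB2BGR))
def st():
    o=bot.get_obs(); r=R.from_quat(o["tool_rot"]).as_matrix()
    print("t",round(o["clock"],2),"p",np.round(o["eef_pos"],4),"z",np.round(r[:,2],3),"y",np.round(r[:,1],3),"F",np.round(o["ft_force"],1),"w",round(o["grip_width"],4),"j",np.round(o["joint_pos"],2))
E
python3 - <<'E'
from h import *
st(); print(bot.pinch_z)
for c in ["top","scene"]:
    p,d,W=cloud(c); save(p,c+"0.png"); np.save(c+"0.npy",W); print(c,bot.camera_info(c))
    for t in ["tool_case","long_case","deep_box","low_box","mat","tray","jar","offcut","file"]:
        r=bot.find_in(c,t); print(t,[(np.round(x["at"],3).tolist(),round(x["confidence"],2)) for x in r[:2]])
E
```

```text
t 0.0 p [ 0.2234 -0.4466  0.2304] z [-0.001  0.002 -1.   ] y [ 0.447 -0.894 -0.002] F [-0.1 -0.7  0.5] w 0.0855 j [-1.11  0.24  0.    1.34  0.    1.57]
0.0187
top {'vfov': 44.650814616399714, 'cx': 278.6343349981433, 'cy': 208.9373986942687, 'cam_to_world': array([[ 0.00187931, -0.98281274,  0.18459576,  0.3669273 ],
       [-0.99978988, -0.00561464, -0.01971456,  0.00925631],
       [ 0.02041216, -0.18451993, -0.98261678,  1.1389942 ],
       [ 0.        ,  0.        ,  0.        ,  1.        ]])}
tool_case []
long_case [([0.6, 0.003, 0.093], 0.93)]
deep_box [([0.6, -0.051, 0.157], 0.92)]
low_box [([0.624, 0.046, 0.131], 0.67)]
mat [([0.474, -0.324, 0.004], 0.55)]
tray [([0.511, 0.335, 0.001], 0.8)]
jar [([0.734, 0.213, 0.088], 0.83)]
offcut [([0.731, -0.209, 0.046], 0.97)]
file [([0.388, -0.029, 0.018], 0.82)]
scene {'vfov': 42.86599814562098, 'cx': 271.5580547815987, 'cy': 214.5030320427366, 'cam_to_world': array([[ 0.38208924,  0.60227303, -0.70091013,  1.41222974],
       [ 0.92408372, -0.25621136,  0.28359306, -0.33801749],
       [-0.00878068, -0.75605749, -0.65444631,  0.86717147],
       [ 0.        ,  0.        ,  0.        ,  1.        ]])}
tool_case []
long_case [([0.643, -0.009, 0.077], 0.67)]
deep_box [([0.628, -0.057, 0.148], 0.88)]
low_box [([0.646, 0.044, 0.132], 0.84)]
mat [([0.496, -0.328, 0.002], 0.56)]
tray [([0.523, 0.338, 0.001], 0.84)]
jar [([0.76, 0.204, 0.065], 0.64)]
offcut [([0.752, -0.211, 0.045], 0.6), ([0.629, -0.058, 0.149], 0.54)]
file [([0.394, -0.047, 0.017], 0.9)]
```

View pics/top0.png

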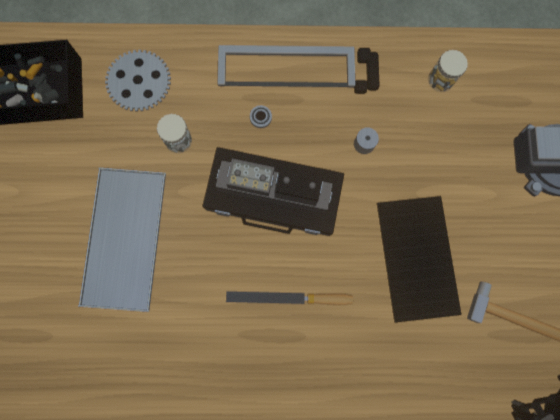

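View pics/scene0.png

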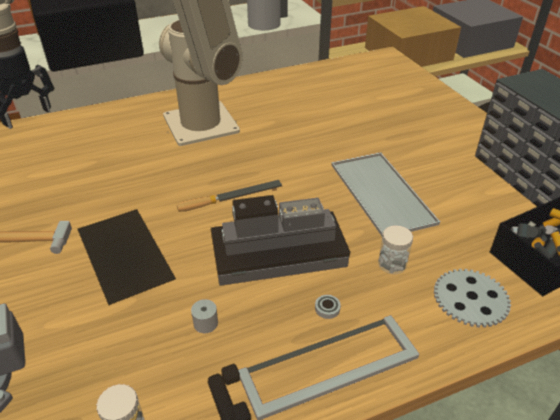

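```bash
python3 - <<'E'
from h import *
W=np.load("top0.npy")
def rect(m,n):
    P=W[m][:,:2].astype(np.float32)*1000
    m8=m.astype(np.uint8)
    k,l,s,_=cv2.connectedComponentsWithStats(m8)
    i=1+np.argmax(s[1:,4]); P=W[l==i]
    r=cv2.minAreaRect(P[:,:2].astype(np.float32)*1000); print(n,len(P),np.round(r[0],1),np.round(r[1],1),round(r[2],2),"z",np.round(np.median(P[:,2]),4))
X,Y,Z=W[...,0],W[...,1],W[...,2]
near=(abs(Y)<.2)&(X>.45)&(X<.75)
for a,b,n in [(.04,.06,'tool'),(.088,.098,'long'),(.125,.140,'low'),(.150,.162,'deep')]:
    rect(near&(Z>a)&(Z<b),n)
rect((Z>.006)&(Z<.02)&(Y>.2)&(X<.7),'trayrim')
rect((Z>.0015)&(Z<.006)&(Y<-.2),'mat')
E
```

```text
tool 4424 [614.8  -1.1] [290.4 143.8] 78.19 z 0.049
long 826 [616.1  -1.1] [244.6  59.7] 78.38 z 0.093
low 1174 [626.9  47.6] [92.8 56. ] 78.21 z 0.1307
deep 1191 [606.1 -50.2] [92.2 55. ] 77.85 z 0.155
trayrim 759 [514.2 331.1] [153.2 311.4] 85.56 z 0.01
mat 5008 [ 468.7 -322. ] [285.5 173.3] 7.74 z 0.0032
```

Top view: the low box (clear lid, px ~250,177) is at the +y end of the stack and the deep box (px ~299,188) at the -y end. The tray is left (px ~123,240), the mat right (px ~420,260), and the file lies in front. I'll refine the mat and tray next.

```bash
python3 - <<'E'
from h import *
f,cx,cy,i=K("top"); M=np.array(i["cam_to_world"]); img=cv2.imread("pics/top0.png")
def px2w(u,v,z):
    d=M[:3,:3]@np.array([(u-cx)/f,(v-cy)/f,1]); t=(z-M[2,3])/d[2]; return (M[:3,3]+t*d)
g=img.max(2)
def fit(m,roi,z,n):
    mm=np.zeros_like(m); u0,v0,u1,v1=roi; mm[v0:v1,u0:u1]=m[v0:v1,u0:u1]
    mm=cv2.morphologyEx(mm,cv2.MORPH_OPEN,np.ones((5,5)))
    c=max(cv2.findContours(mm,0,2)[0],key=cv2.contourArea)
    P=np.array([px2w(a[0][0],a[0][1],z)[:2] for a in c],np.float32)*1000
    r=cv2.minAreaRect(P); print(n,np.round(r[0],1),np.round(r[1],1),round(r[2],1)); print(np.round(cv2.boxPoints(r)))
fit((g<60).astype(np.uint8),(365,185,470,335),.003,"mat")
hsv=cv2.cvtColor(img,cv2.COLOR_BGR2HSV)
fit(((hsv[...,0]>60)|(hsv[...,1]<60)).astype(np.uint8),(70,160,175,320),.008,"tray")
E
```

```text
mat [ 472.  -324.9] [265.4 146.7] 6.4
[[ 332. -267.]
 [ 348. -413.]
 [ 612. -383.]
 [ 596. -237.]]
tray [513.2 331.1] [152.6 311.7] 85.7
[[352. 267.]
 [663. 243.]
 [674. 395.]
 [364. 419.]]
```

move_arm(series=[[[4, 4, 3, 0, 0, 8.5, 1], [4, 4, 3, 0, 0, 8.5, 1], [4, 4, 3, 0, 0, 8.5, 1], [4, 4, 0, 0, 0, 8.5, 1], [4, 4, 0, 0, 0, 8.5, 1]]])

```text
clock: 1.5
eef_pos: [0.3892, -0.2809, 0.3049]
tool_rot: [0.822, 0.57, -0.001, 0.001]
ft_force: [1.7, -0.2, -0.4]
grip_width: 0.085
```

move_arm(series=[[[4.5, 4.5, 0, 0, 0, 4, 1], [4.5, 4.5, 0, 0, 0, 4, 1], [4, 4.5, 0, 0, 0, 0, 1], [3.5, 4.5, 0, 0, 0, 0, 1], [2, 3, 0, 0, 0, 0, 1]]])

```text
clock: 2.0
eef_pos: [0.5456, -0.1004, 0.3056]
tool_rot: [0.777, 0.63, 0.0, 0.003]
ft_force: [1.4, -0.4, -1.1]
grip_width: 0.0851
```

```bash
python3 - <<'E'
from h import *
st(); p,d,W=cloud("wrist"); save(p,"w1.png"); np.save("w1.npy",W); st()
X,Y,Z=W[...,0],W[...,1],W[...,2]
for a,b,n in [(.04,.06,'tool'),(.088,.098,'long'),(.125,.140,'low'),(.150,.162,'deep')]:
    m=((Z>a)&(Z<b)).astype(np.uint8); k,l,s,_=cv2.connectedComponentsWithStats(m); i=1+np.argmax(s[1:,4]); P=W[l==i]
    r=cv2.minAreaRect(P[:,:2].astype(np.float32)*1000); print(n,s[i],np.round(r[0],1),np.round(r[1],1),round(r[2],2),"z",np.round(np.median(P[:,2]),4))
E
```

```text
t 2.0 p [ 0.5456 -0.1004  0.3056] z [ 0.004 -0.005 -1.   ] y [ 0.978 -0.207  0.005] F [ 1.4 -0.4 -1.1] w 0.0851 j [-0.18  0.33  0.32  1.55 -0.    1.6 ]
t 2.05 p [ 0.548 -0.096  0.305] z [ 0.006 -0.001 -1.   ] y [ 0.979 -0.202  0.006] F [2.8 1.3 0.7] w 0.0855 j [-0.17  0.34  0.32  1.55 -0.    1.6 ]
tool [  258     0   121   203 10285] [610.8 -22. ] [246.9 143.1] 78.37 z 0.0507
long [ 296    0   53  194 1150] [612.9 -18.6] [208.7  58.4] 78.33 z 0.0946
low [ 301    0   60   81 4471] [623.8  35.1] [68.9 54.3] 78.28 z 0.1323
deep [ 301   84   60   99 5291] [606.  -50.5] [92.9 54.1] 78.36 z 0.1567
```

move_arm(series=[[[3, 2.5, -2, 0, 0, 0, 1], [2, 1.5, -3, 0, 0, 0, 1], [0.8, 0.5, -3, 0, 0, 0, 1], [0, 0, 0, 0, 0, 0, 1], [0, 0, 0, 0, 0, 0, 1]]])

```text
clock: 2.55
eef_pos: [0.6086, -0.047, 0.2241]
tool_rot: [0.773, 0.634, 0.003, 0.004]
ft_force: [-0.3, 0.5, 0.7]
grip_width: 0.0853
```

```bash
python3 -c "
from h import *
st()"
```

```text
t 2.55 p [ 0.6086 -0.047   0.2241] z [ 0.008 -0.002 -1.   ] y [ 0.981 -0.196  0.009] F [-0.3  0.5  0.7] w 0.0853 j [-0.08  0.46  0.3   1.4  -0.    1.69]
```

move_arm(series=[[[-0.3, -0.3, -2, 0.1, 0.5, -0.3, 1], [0, 0, -2, 0, 0, 0, 1], [0, 0, -2, 0, 0, 0, 1], [0, 0, -2, 0, 0, 0, 1], [0, 0, 0, 0, 0, 0, 1]]])

```text
clock: 3.05
eef_pos: [0.6073, -0.0552, 0.1536]
tool_rot: [0.777, 0.63, 0.005, 0.006]
ft_force: [-0.8, -0.4, 0.1]
grip_width: 0.0856
```

```bash
python3 -c "
from h import *
st()"
```

```text
t 3.05 p [ 0.6073 -0.0552  0.1536] z [ 0.014 -0.003 -1.   ] y [ 0.978 -0.207  0.014] F [-0.8 -0.4  0.1] w 0.0856 j [-0.09  0.49  0.16  1.23 -0.    1.69]
```

move_arm(series=[[[-0.1, 0.4, -1, 0.2, 0.8, 0.3, 1], [0, 0, -1, 0, 0, 0, 1], [0, 0, 0, 0, 0, 0, 1], [0, 0, 0, 0, 0, 0, 1], [0, 0, 0, 0, 0, 0, 1]]])

```text
clock: 3.55
eef_pos: [0.6091, -0.0528, 0.1392]
tool_rot: [0.776, 0.631, 0.003, 0.003]
ft_force: [0.1, -0.9, 0.0]
grip_width: 0.0855
```

```bash
python3 -c "
from h import *
st()"
```

```text
t 3.55 p [ 0.6091 -0.0528  0.1392] z [ 0.009 -0.    -1.   ] y [ 0.979 -0.204  0.009] F [ 0.1 -0.9  0. ] w 0.0855 j [-0.09  0.5   0.15  1.21  0.    1.69]
```

move_arm(series=[[[-0.3, 0.2, -1, 0, 0.6, 0, 1], [0, 0, -1, 0, 0.2, 0, 1], [0, 0, -0.7, 0, 0, 0, 1], [0, 0, 0, 0, 0, 0, 1], [0, 0, 0, 0, 0, 0, 1]]])

```text
clock: 4.05
eef_pos: [0.6057, -0.0503, 0.1098]
tool_rot: [0.776, 0.631, -0.003, -0.002]
ft_force: [0.7, -0.3, 0.6]
grip_width: 0.0855
```

```bash
python3 -c "
from h import *
st();st()"
```

```text
t 4.05 p [ 0.6057 -0.0503  0.1098] z [-0.007 -0.    -1.   ] y [ 0.979 -0.203 -0.006] F [ 0.7 -0.3  0.6] w 0.0855 j [-0.08  0.53  0.11  1.16 -0.    1.69]
t 4.05 p [ 0.6057 -0.0503  0.1098] z [-0.007 -0.    -1.   ] y [ 0.979 -0.203 -0.006] F [ 0.7 -0.3  0.6] w 0.0855 j [-0.08  0.53  0.11  1.16 -0.    1.69]
```

Good alignment. Close.

move_arm(series=[[[0, 0, 0, 0, -0.4, 0, 0], [0, 0, 0, 0, 0, 0, 0], [0, 0, 0, 0, 0, 0, 0], [0, 0, 0, 0, 0, 0, 0], [0, 0, 0, 0, 0, 0, 0]]])

```text
clock: 4.55
eef_pos: [0.606, -0.0504, 0.1101]
tool_rot: [0.776, 0.631, 0.001, 0.001]
ft_force: [-0.1, 0.3, -0.9]
grip_width: 0.0534
```

```bash
python3 -c "
from h import *
st()"
```

```text
t 4.55 p [ 0.606  -0.0504  0.1101] z [ 0.002 -0.    -1.   ] y [ 0.979 -0.203  0.002] F [-0.1  0.3 -0.9] w 0.0534 j [-0.08  0.52  0.1   1.15  0.    1.69]
```

move_arm(series=[[[0, 0, 0, 0, 0, 0, 0], [0, 0, 0.5, 0, 0, 0, 0], [0, 0, 1, 0, 0, 0, 0], [0, 0, 1.5, 0, 0, 0, 0], [0, 0, 2, 0, 0, 0, 0]]])

```text
clock: 5.05
eef_pos: [0.6015, -0.05, 0.1573]
tool_rot: [0.776, 0.631, -0.004, -0.004]
ft_force: [0.1, -0.2, -3.6]
grip_width: 0.0534
```

```bash
python3 -c "
from h import *
st();p,d,W=cloud('scene');save(p,'s2.png');st()"
```

```text
t 5.05 p [ 0.6015 -0.05    0.1573] z [-0.011  0.001 -1.   ] y [ 0.979 -0.203 -0.011] F [ 0.1 -0.2 -3.6] w 0.0534 j [-0.08  0.49  0.18  1.27 -0.    1.69]
t 5.1 p [ 0.6038 -0.0502  0.1619] z [-0.004  0.    -1.   ] y [ 0.979 -0.203 -0.004] F [ 1.  -0.2 -0.6] w 0.0535 j [-0.08  0.49  0.18  1.27 -0.    1.69]
```

View pics/s2.png

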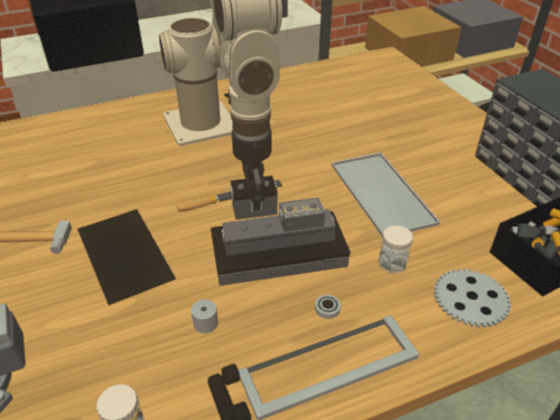

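move_arm(series=[[[-0.4, -2, 0.5, 0, 0, 0, 0], [-0.8, -4, 0, 0, 0, 0, 0], [-1, -4.5, 0, 0, 0, 0, 0], [-1, -4.5, 0, 0, 0, 0, 0], [-1, -4.5, 0, 0, 0, 0, 0]]])

```text
clock: 5.6
eef_pos: [0.5638, -0.2435, 0.1703]
tool_rot: [0.771, 0.637, 0.002, 0.0]
ft_force: [1.1, 0.4, -2.6]
grip_width: 0.0536
```

move_arm(series=[[[-1, -4.5, -1, 0, 0, 0, 0], [-0.7, -3, -2, 0, 0, 0, 0], [-0.3, -1, -2, 0, 0, 0, 0], [0, 0, -1, 0, 0, 0, 0], [0, 0, 0, 0, 0, 0, 0]]])

```text
clock: 6.1
eef_pos: [0.5403, -0.3397, 0.1095]
tool_rot: [0.774, 0.633, 0.002, 0.003]
ft_force: [-0.6, 0.2, -2.9]
grip_width: 0.0533
```

```bash
python3 -c "
from h import *
st()"
```

```text
t 6.1 p [ 0.5403 -0.3397  0.1095] z [ 0.006 -0.002 -1.   ] y [ 0.98  -0.2    0.006] F [-0.6  0.2 -2.9] w 0.0533 j [-0.56  0.58  0.19  1.18  0.    1.21]
```

move_arm(series=[[[-0.2, 1, -2, 0, 0.3, 0, 0], [0, 1, -2, 0, 0, 0, 0], [0, 0, -2, 0, 0, 0, 0], [0, 0, -1, 0, 0, 0, 0], [0, 0, 0, 0, 0, 0, 0]]])

```text
clock: 6.6
eef_pos: [0.5431, -0.3143, 0.0427]
tool_rot: [0.772, 0.636, 0.002, 0.004]
ft_force: [-0.2, 0.0, -3.9]
grip_width: 0.0533
```

```bash
python3 -c "
from h import *
st()"
```

```text
t 6.6 p [ 0.5431 -0.3143  0.0427] z [ 0.007 -0.004 -1.   ] y [ 0.981 -0.192  0.008] F [-0.2  0.  -3.9] w 0.0533 j [-0.52  0.62  0.07  1.02  0.    1.24]
```

move_arm(series=[[[0, 0, -1, 0.2, 0.5, 0, 0], [0, 0, -0.5, 0, 0, 0, 0], [0, 0, -0.2, 0, 0, 0, 0], [0, 0, 0, 0, 0, 0, 0], [0, 0, 0, 0, 0, 0, 0]]])

```text
clock: 7.1
eef_pos: [0.5464, -0.3149, 0.0284]
tool_rot: [0.771, 0.636, 0.0, 0.003]
ft_force: [0.2, -0.2, -4.2]
grip_width: 0.0534
```

```bash
python3 -c "
from h import *
st()"
```

```text
t 7.1 p [ 0.5464 -0.3149  0.0284] z [ 0.004 -0.003 -1.   ] y [ 0.982 -0.19   0.004] F [ 0.2 -0.2 -4.2] w 0.0534 j [-0.52  0.64  0.07  1.   -0.    1.24]
```

move_arm(series=[[[0, 0, -0.3, 0.1, 0.3, 0, 0], [0, 0, -0.3, 0, 0, 0, 0], [0, 0, -0.2, 0, 0, 0, 0], [0, 0, -0.1, 0, 0, 0, 0], [0, 0, 0, 0, 0, 0, 0]]])

```text
clock: 7.6
eef_pos: [0.5466, -0.3157, 0.0194]
tool_rot: [0.772, 0.636, -0.001, 0.001]
ft_force: [-0.1, 0.5, -2.2]
grip_width: 0.0535
```

```bash
python3 -c "
from h import *
st()"
```

```text
t 7.6 p [ 0.5466 -0.3157  0.0194] z [-0.001 -0.002 -1.   ] y [ 0.982 -0.191 -0.   ] F [-0.1  0.5 -2.2] w 0.0535 j [-0.52  0.65  0.07  0.99 -0.    1.24]
```

move_arm(series=[[[0, 0, -0.1, 0, 0, 0, 0], [0, 0, -0.1, 0, 0, 0, 0], [0, 0, 0, 0, 0, 0, 0], [0, 0, 0, 0, 0, 0, 0], [0, 0, 0, 0, 0, 0, 0]]])

```text
clock: 8.1
eef_pos: [0.547, -0.316, 0.0191]
tool_rot: [0.772, 0.636, -0.001, 0.002]
ft_force: [-0.9, 0.2, -0.5]
grip_width: 0.0535
```

```bash
python3 -c "
from h import *
st()"
```

```text
t 8.1 p [ 0.547  -0.316   0.0191] z [ 0.001 -0.003 -1.   ] y [ 0.982 -0.191  0.002] F [-0.9  0.2 -0.5] w 0.0535 j [-0.52  0.65  0.07  0.99 -0.    1.24]
```

move_arm(series=[[[0, 0, 0, 0, 0, 0, 1], [0, 0, 0, 0, 0, 0, 1], [0, 0, 0, 0, 0, 0, 1], [0, 0, 0, 0, 0, 0, 1], [0, 0, 1, 0, 0, 0, 1]]])

```text
clock: 8.6
eef_pos: [0.5479, -0.3164, 0.0295]
tool_rot: [0.772, 0.636, -0.0, 0.002]
ft_force: [0.1, -0.3, -0.5]
grip_width: 0.0855
```

move_arm(series=[[[0, 0, 3, 0, 0, 0, 1], [0, 0, 4, 0, 0, 0, 1], [0, 0, 4.5, 0, 0, 0, 1], [0, 1, 4.5, 0, 0, 0, 1], [0.5, 3, 2.5, 0, 0, 0, 1]]])

```text
clock: 9.1
eef_pos: [0.5487, -0.2768, 0.2199]
tool_rot: [0.773, 0.634, -0.002, -0.0]
ft_force: [1.5, -0.2, 0.5]
grip_width: 0.0854
```

move_arm(series=[[[1, 4.5, 0, 0, 0, 0, 1], [1, 4.5, 0, 0, 0, 0, 1], [1, 4.5, 0, 0, 0, 0, 1], [1, 4.5, 0, 0, 0, 0, 1], [1, 4.5, 0, 0, 0, 0, 1]]])

```text
clock: 9.6
eef_pos: [0.6026, -0.0493, 0.2343]
tool_rot: [0.776, 0.63, 0.004, 0.009]
ft_force: [0.1, -0.0, -0.0]
grip_width: 0.0856
```

```bash
python3 -c "
from h import *
st();p,d,W=cloud('top');save(p,'t3.png')"
```

```text
t 9.6 p [ 0.6026 -0.0493  0.2343] z [ 0.019 -0.009 -1.   ] y [ 0.978 -0.205  0.02 ] F [ 0.1 -0.  -0. ] w 0.0856 j [-0.08  0.44  0.29  1.41 -0.01  1.7 ]
```

View pics/t3.png

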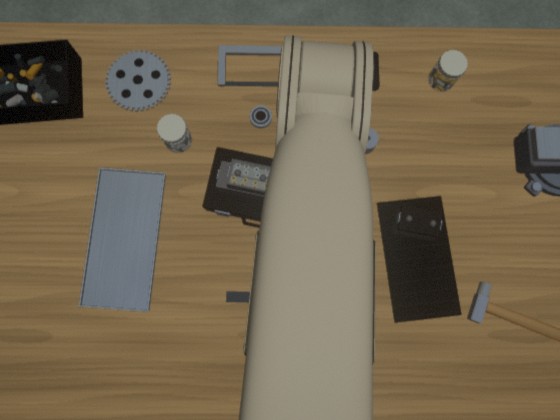

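move_arm(series=[[[0.9, 4, 0, 0.4, 0.6, 0, 1], [0.8, 3, -1, 0, 0.4, 0, 1], [0.4, 1.5, -2, 0, 0, 0, 1], [0, 0, -2, 0, 0, 0, 1], [0, 0, 0, 0, 0, 0, 1]]])

```text
clock: 10.15
eef_pos: [0.6267, 0.0507, 0.189]
tool_rot: [0.771, 0.637, 0.006, 0.002]
ft_force: [-0.4, -0.8, -1.0]
grip_width: 0.0854
```

```bash
python3 -c "
from h import *
st()"
```

```text
t 10.15 p [0.6267 0.0507 0.189 ] z [ 0.011  0.004 -1.   ] y [ 0.982 -0.19   0.01 ] F [-0.4 -0.8 -1. ] w 0.0854 j [0.08 0.51 0.29 1.34 0.   1.84]
```

move_arm(series=[[[-0.1, -0.3, -2, -0.2, 0.6, -0.7, 1], [0, 0, -2, 0, 0.2, 0, 1], [0, 0, -2, 0, 0.2, 0, 1], [0, 0, -0.5, 0, 0, 0, 1], [0, 0, 0, 0, 0, 0, 1]]])

```text
clock: 10.65
eef_pos: [0.6283, 0.0457, 0.1305]
tool_rot: [0.776, 0.631, 0.001, 0.0]
ft_force: [-0.3, 0.7, 0.3]
grip_width: 0.085
```

```bash
python3 -c "
from h import *
st()"
```

```text
t 10.65 p [0.6283 0.0457 0.1305] z [ 0.002  0.001 -1.   ] y [ 0.979 -0.204  0.002] F [-0.3  0.7  0.3] w 0.085 j [0.07 0.55 0.2  1.22 0.   1.85]
```

move_arm(series=[[[-0.2, 0.2, -1, 0, 0, 0, 1], [-0.1, 0, -1, 0, 0.2, 0, 1], [0, 0, -1, 0, 0, 0, 1], [0, 0, -0.2, 0, 0, 0, 1], [0, 0, 0, 0, 0, 0, 1]]])

```text
clock: 11.15
eef_pos: [0.627, 0.0473, 0.1002]
tool_rot: [0.776, 0.631, 0.002, 0.001]
ft_force: [0.6, -0.6, -0.4]
grip_width: 0.0855
```

```bash
python3 -c "
from h import *
st()"
```

```text
t 11.15 p [0.627  0.0473 0.1002] z [ 0.005  0.002 -1.   ] y [ 0.979 -0.205  0.004] F [ 0.6 -0.6 -0.4] w 0.0855 j [0.07 0.57 0.15 1.15 0.   1.85]
```

move_arm(series=[[[-0.1, 0, -0.3, -0.1, 0.2, 0, 1], [0, 0, 0, 0, 0, 0, 0], [0, 0, 0, 0, 0, 0, 0], [0, 0, 0, 0, 0, 0, 0], [0, 0, 0, 0, 0, 0, 0]]])

```text
clock: 11.65
eef_pos: [0.6267, 0.0475, 0.098]
tool_rot: [0.776, 0.631, 0.001, 0.001]
ft_force: [0.2, 0.7, -2.0]
grip_width: 0.0533
```

```bash
python3 -c "
from h import *
st()"
```

```text
t 11.65 p [0.6267 0.0475 0.098 ] z [ 0.003 -0.    -1.   ] y [ 0.979 -0.205  0.003] F [ 0.2  0.7 -2. ] w 0.0533 j [ 0.08  0.57  0.15  1.15 -0.    1.85]
```

move_arm(series=[[[0, 0, 0, 0, 0, 0, 0], [0, 0, 0.5, 0, 0, 0, 0], [0, 0, 1, 0, 0, 0, 0], [0, 0, 1.5, 0, 0, 0, 0], [0, 0, 2, 0, 0, 0, 0]]])

```text
clock: 12.15
eef_pos: [0.6233, 0.0472, 0.1462]
tool_rot: [0.776, 0.631, -0.003, -0.002]
ft_force: [0.3, -0.4, -1.7]
grip_width: 0.0532
```

move_arm(series=[[[0, 0, 2, 0, 0, 0, 0], [0, 0, 1, 0, 0, 0, 0], [-1, -2, 0, 0, 0, 0, 0], [-2, -3.5, 0, 0, 0, 0, 0], [-2.5, -4, 0, 0, 0, 0, 0]]])

```text
clock: 12.65
eef_pos: [0.5727, -0.0446, 0.1838]
tool_rot: [0.773, 0.634, 0.003, 0.002]
ft_force: [1.8, -1.1, -2.1]
grip_width: 0.0535
```

```bash
python3 -c "
from h import *
st();p,d,W=cloud('scene');save(p,'s4.png');st()"
```

```text
t 12.65 p [ 0.5727 -0.0446  0.1838] z [ 0.006  0.001 -1.   ] y [ 0.981 -0.195  0.006] F [ 1.8 -1.1 -2.1] w 0.0535 j [-0.08  0.41  0.11  1.27  0.    1.69]
t 12.7 p [ 0.5674 -0.0512  0.1836] z [ 0.    -0.004 -1.   ] y [ 0.979 -0.202  0.001] F [-6.5 -3.4 -2.3] w 0.0527 j [-0.09  0.4   0.11  1.27 -0.    1.69]
```

View pics/s4.png

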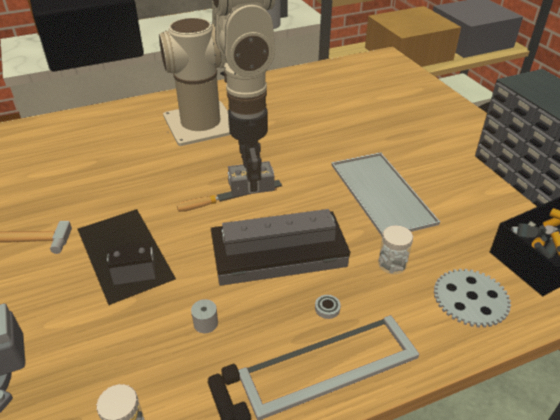

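move_arm(series=[[[-1.5, -2.5, 0, 0, 0, 0, 0], [-2, -4, 0, 0, 0, 0, 0], [-2.4, -4.2, 0, 0, 0, 0, 0], [-2.4, -4.2, 0, 0, 0, 0, 0], [-2.4, -4.2, 0, 0, 0, 0, 0]]])

```text
clock: 13.2
eef_pos: [0.458, -0.2454, 0.1854]
tool_rot: [0.773, 0.634, 0.0, 0.003]
ft_force: [0.8, -0.9, -1.5]
grip_width: 0.0532
```

move_arm(series=[[[-2, -4, -1, 0, 0, 0, 0], [-1, -2, -2, 0, 0, 0, 0], [0, 0, -3, 0, 0, 0, 0], [0, 0, -2, 0, 0, 0, 0], [0, 0, 0, 0, 0, 0, 0]]])

```text
clock: 13.7
eef_pos: [0.4233, -0.3152, 0.1067]
tool_rot: [0.778, 0.629, 0.0, 0.006]
ft_force: [-0.3, -0.0, -2.6]
grip_width: 0.0533
```

```bash
python3 -c "
from h import *
st()"
```

```text
t 13.7 p [ 0.4233 -0.3152  0.1067] z [ 0.009 -0.01  -1.   ] y [ 0.978 -0.21   0.01 ] F [-0.3 -0.  -2.6] w 0.0533 j [-0.64  0.37 -0.15  1.04 -0.    1.14]
```

move_arm(series=[[[-1.3, -1.5, -2, 0.5, 0.4, 0.4, 0], [0, 0, -2.5, 0, 0, 0, 0], [0, 0, -2.5, 0, 0, 0, 0], [0, 0, -1, 0, 0, 0, 0], [0, 0, 0, 0, 0, 0, 0]]])

```text
clock: 14.2
eef_pos: [0.4142, -0.3325, 0.0306]
tool_rot: [0.775, 0.632, 0.002, 0.005]
ft_force: [0.2, 0.4, -1.4]
grip_width: 0.0533
```

```bash
python3 -c "
from h import *
st()"
```

```text
t 14.2 p [ 0.4142 -0.3325  0.0306] z [ 0.009 -0.006 -1.   ] y [ 0.98  -0.201  0.01 ] F [ 0.2  0.4 -1.4] w 0.0533 j [-0.68  0.47 -0.23  0.86  0.    1.1 ]
```

move_arm(series=[[[0, 0, -1, 0.4, 0.5, 0, 0], [0, 0, -0.5, 0, 0.2, 0, 0], [0, 0, -0.3, 0, 0, 0, 0], [0, 0, -0.2, 0, 0, 0, 0], [0, 0, 0, 0, 0, 0, 0]]])

```text
clock: 14.7
eef_pos: [0.4179, -0.334, 0.0135]
tool_rot: [0.774, 0.633, -0.0, 0.001]
ft_force: [0.3, -1.2, -1.4]
grip_width: 0.053
```

```bash
python3 -c "
from h import *
st()"
```

```text
t 14.7 p [ 0.4179 -0.334   0.0135] z [ 0.001 -0.003 -1.   ] y [ 0.98  -0.199  0.002] F [ 0.3 -1.2 -1.4] w 0.053 j [-0.67  0.5  -0.23  0.84 -0.    1.1 ]
```

move_arm(series=[[[0, 0, -0.3, 0.1, 0, 0, 0], [0, 0, -0.2, 0, 0, 0, 0], [0, 0, -0.1, 0, 0, 0, 0], [0, 0, -0.1, 0, 0, 0, 0], [0, 0, 0, 0, 0, 0, 0]]])

```text
clock: 15.2
eef_pos: [0.4182, -0.3344, 0.0067]
tool_rot: [0.774, 0.633, 0.0, 0.001]
ft_force: [0.0, -1.0, -1.5]
grip_width: 0.0535
```

```bash
python3 -c "
from h import *
st()"
```

```text
t 15.2 p [ 0.4182 -0.3344  0.0067] z [ 0.002 -0.002 -1.   ] y [ 0.98  -0.199  0.003] F [ 0.  -1.  -1.5] w 0.0535 j [-0.67  0.51 -0.23  0.82  0.    1.1 ]
```

move_arm(series=[[[0, 0, -0.1, 0, 0, 0, 0], [0, 0, -0.1, 0, 0, 0, 0], [0, 0, 0, 0, 0, 0, 0], [0, 0, 0, 0, 0, 0, 0], [0, 0, 0, 0, 0, 0, 0]]])

```text
clock: 15.7
eef_pos: [0.4185, -0.3347, 0.007]
tool_rot: [0.774, 0.633, 0.001, 0.002]
ft_force: [-0.7, -0.2, -1.5]
grip_width: 0.0532
```

```bash
python3 -c "
from h import *
st()"
```

```text
t 15.7 p [ 0.4185 -0.3347  0.007 ] z [ 0.004 -0.003 -1.   ] y [ 0.98  -0.2    0.004] F [-0.7 -0.2 -1.5] w 0.0532 j [-0.67  0.51 -0.23  0.82  0.    1.1 ]
```

move_arm(series=[[[0, 0, -0.2, 0, 0, 0, 0], [0, 0, -0.2, 0, 0, 0, 0], [0, 0, 0, 0, 0, 0, 0], [0, 0, 0, 0, 0, 0, 0], [0, 0, 0, 0, 0, 0, 0]]])

```text
clock: 16.2
eef_pos: [0.4189, -0.3351, 0.0071]
tool_rot: [0.774, 0.633, 0.001, 0.003]
ft_force: [-0.5, -0.7, -0.9]
grip_width: 0.053
```

```bash
python3 -c "
from h import *
st()"
```

```text
t 16.2 p [ 0.4189 -0.3351  0.0071] z [ 0.005 -0.004 -1.   ] y [ 0.98  -0.2    0.006] F [-0.5 -0.7 -0.9] w 0.053 j [-0.67  0.51 -0.24  0.82  0.    1.1 ]
```

move_arm(series=[[[0, 0, 0, 0, 0, 0, 1], [0, 0, 0, 0, 0, 0, 1], [0, 0, 0, 0, 0, 0, 1], [0, 0, 0, 0, 0, 0, 1], [0, 0, 1, 0, 0, 0, 1]]])

```text
clock: 16.7
eef_pos: [0.4181, -0.3345, 0.0156]
tool_rot: [0.774, 0.633, 0.0, 0.002]
ft_force: [0.7, 1.1, -0.5]
grip_width: 0.0854
```

move_arm(series=[[[0, 0, 3, 0, 0, 0, 1], [0, 0, 4, 0, 0, 0, 1], [0, 0, 4.5, 0, 0, 0, 1], [0, 1, 4.5, 0, 0, 0, 1], [1, 3, 3, 0, 0, 0, 1]]])

```text
clock: 17.2
eef_pos: [0.4238, -0.2934, 0.211]
tool_rot: [0.776, 0.631, -0.001, -0.002]
ft_force: [1.4, -0.7, 0.6]
grip_width: 0.0854
```

move_arm(series=[[[2.5, 4, 0.5, 0, 0, 0, 1], [2.5, 4, 0.5, 0, 0, 0, 1], [2.5, 4, 0, 0, 0, 0, 1], [2.5, 4, 0, 0, 0, 0, 1], [2.5, 4, 0, 0, 0, 0, 1]]])

```text
clock: 17.7
eef_pos: [0.5538, -0.0906, 0.2357]
tool_rot: [0.779, 0.627, 0.004, 0.008]
ft_force: [0.6, -0.8, -0.5]
grip_width: 0.0852
```

```bash
python3 -c "
from h import *
st()"
```

```text
t 17.7 p [ 0.5538 -0.0906  0.2357] z [ 0.017 -0.008 -1.   ] y [ 0.977 -0.214  0.018] F [ 0.6 -0.8 -0.5] w 0.0852 j [-0.16  0.35  0.16  1.37 -0.    1.63]
```

move_arm(series=[[[2, 3, 0, 0.4, 0.7, 0.4, 1], [2, 3, -1, 0, 0.3, 0.3, 1], [1, 1.5, -2, 0, 0, 0, 1], [0, 0, -2, 0, 0, 0, 1], [0, 0, 0, 0, 0, 0, 1]]])

```text
clock: 18.2
eef_pos: [0.6088, -0.0042, 0.1894]
tool_rot: [0.771, 0.636, 0.003, 0.002]
ft_force: [-0.5, -0.3, -0.3]
grip_width: 0.0854
```

```bash
python3 -c "
from h import *
st()
p,d,W=cloud('wrist');save(p,'w5.png');st()
Z=W[...,2]
for a,b,n in [(.04,.06,'tool'),(.088,.0965,'long')]:
    m=((Z>a)&(Z<b)).astype(np.uint8); k,l,s,_=cv2.connectedComponentsWithStats(m); i=1+np.argmax(s[1:,4]); P=W[l==i]
    r=cv2.minAreaRect(P[:,:2].astype(np.float32)*1000); print(n,s[i],np.round(r[0],1),np.round(r[1],1),round(r[2],2),'z',np.round(np.median(P[:,2]),4))
"
```

```text
t 18.2 p [ 0.6088 -0.0042  0.1894] z [ 0.007  0.001 -1.   ] y [ 0.982 -0.19   0.007] F [-0.5 -0.3 -0.3] w 0.0854 j [-0.01  0.47  0.23  1.32  0.    1.76]
t 18.25 p [ 0.6096 -0.0043  0.1911] z [ 0.01   0.001 -1.   ] y [ 0.982 -0.191  0.01 ] F [0.5 0.1 0.2] w 0.085 j [-0.01  0.47  0.23  1.32  0.    1.76]
tool [  207    31   163   291 22458] [614.8  -0.8] [289.7 143.3] 78.31 z 0.0507
long [  252    48    78   282 18591] [616.2  -0.8] [243.1  58.2] 78.33 z 0.0946
```

View pics/w5.png

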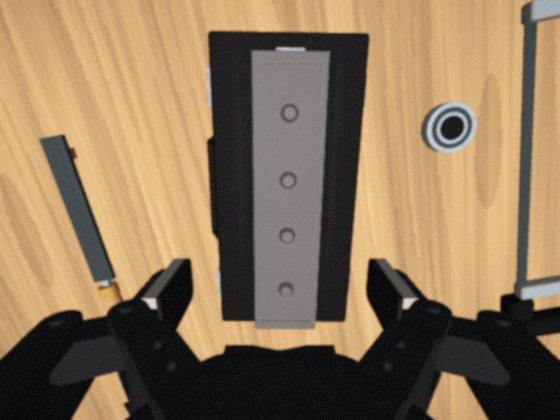

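move_arm(series=[[[0.7, 0.3, -2.5, 0, 0.6, -0.6, 1], [0, 0, -2.5, 0, 0.2, 0, 1], [0, 0, -2.5, 0, 0.2, 0, 1], [0, 0, -1.5, 0, 0, 0, 1], [0, 0, 0, 0, 0, 0, 1]]])

```text
clock: 18.75
eef_pos: [0.6204, -0.0043, 0.1096]
tool_rot: [0.776, 0.63, 0.003, 0.002]
ft_force: [-1.5, -0.2, -0.1]
grip_width: 0.0854
```

```bash
python3 -c "
from h import *
st()"
```

```text
t 18.75 p [ 0.6204 -0.0043  0.1096] z [ 0.007  0.    -1.   ] y [ 0.979 -0.206  0.007] F [-1.5 -0.2 -0.1] w 0.0854 j [-0.01  0.54  0.14  1.15  0.    1.77]
```

move_arm(series=[[[-0.4, 0.3, -2, 0, 0.5, 0.2, 1], [-0.1, 0, -2, 0, 0.2, 0, 1], [0, 0, -1, 0, 0, 0, 1], [0, 0, -0.3, 0, 0, 0, 1], [0, 0, 0, 0, 0, 0, 1]]])

```text
clock: 19.25
eef_pos: [0.6208, -0.0041, 0.066]
tool_rot: [0.777, 0.63, 0.004, 0.003]
ft_force: [1.3, -0.2, -0.9]
grip_width: 0.0853
```

```bash
python3 -c "
from h import *
st()"
```

```text
t 19.25 p [ 0.6208 -0.0041  0.066 ] z [ 0.009  0.    -1.   ] y [ 0.978 -0.207  0.009] F [ 1.3 -0.2 -0.9] w 0.0853 j [-0.01  0.58  0.08  1.06  0.    1.77]
```

move_arm(series=[[[-0.5, 0.3, -0.5, 0, 0.6, 0.3, 1], [-0.2, 0.1, -0.4, 0, 0.2, 0, 1], [0, 0, -0.2, 0, 0, 0, 1], [0, 0, 0, 0, 0, 0, 1], [0, 0, 0, 0, 0, 0, 1]]])

```text
clock: 19.75
eef_pos: [0.6154, 0.0003, 0.0578]
tool_rot: [0.775, 0.632, -0.0, -0.0]
ft_force: [0.9, -0.0, 0.0]
grip_width: 0.0856
```

```bash
python3 -c "
from h import *
st()"
```

```text
t 19.75 p [6.154e-01 3.000e-04 5.780e-02] z [-0.  0. -1.] y [ 0.98  -0.201 -0.   ] F [ 0.9 -0.   0. ] w 0.0856 j [0.   0.59 0.06 1.05 0.   1.77]
```

move_arm(series=[[[0, -0.1, 0, 0, 0, 0, 0], [0, 0, 0, 0, 0, 0, 0], [0, 0, 0, 0, 0, 0, 0], [0, 0, 0, 0, 0, 0, 0], [0, 0, 0, 0, 0, 0, 0]]])

```text
clock: 20.25
eef_pos: [0.6162, -0.0009, 0.0584]
tool_rot: [0.775, 0.632, 0.001, 0.0]
ft_force: [0.2, 0.6, 0.5]
grip_width: 0.057
```

```bash
python3 -c "
from h import *
st()"
```

```text
t 20.25 p [ 0.6162 -0.0009  0.0584] z [ 0.001  0.    -1.   ] y [ 0.98  -0.201  0.001] F [0.2 0.6 0.5] w 0.057 j [-0.    0.59  0.06  1.05  0.    1.77]
```

move_arm(series=[[[0, 0, 0, 0, 0, 0, 0], [0, 0, 0.5, 0, 0, 0, 0], [0, 0, 0.8, 0, 0, 0, 0], [0, 0, 1, 0, 0, 0, 0], [0, 0, 0, 0, 0, 0, 0]]])

```text
clock: 20.75
eef_pos: [0.6137, -0.0009, 0.0806]
tool_rot: [0.775, 0.632, -0.002, -0.002]
ft_force: [-0.2, -0.0, -3.8]
grip_width: 0.0571
```

```bash
python3 -c "
from h import *
st();p,d,W=cloud('scene');save(p,'s6.png');st()"
```

```text
t 20.75 p [ 0.6137 -0.0009  0.0806] z [-0.005  0.    -1.   ] y [ 0.98  -0.201 -0.005] F [-0.2 -0.  -3.8] w 0.0571 j [-0.    0.56  0.09  1.1   0.    1.77]
t 20.8 p [ 0.6132 -0.0009  0.0799] z [-0.006  0.    -1.   ] y [ 0.98  -0.201 -0.006] F [ 0.1 -0.5 -2.5] w 0.0576 j [-0.    0.57  0.09  1.1   0.    1.77]
```

View pics/s6.png

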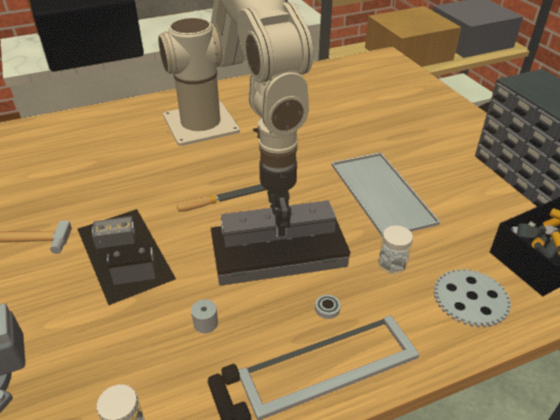

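move_arm(series=[[[0, 0, 1.5, 0, 0, 0, 0], [0, 0, 2.5, 0, 0, 0, 0], [0, 0, 3, 0, 0, 0, 0], [0, 0, 3, 0, 0, 0, 0], [-0.3, 1, 1.5, 0, 0, 3, 0]]])

```text
clock: 21.3
eef_pos: [0.6055, 0.0081, 0.1931]
tool_rot: [0.758, 0.652, -0.007, -0.005]
ft_force: [0.2, -0.0, -3.4]
grip_width: 0.057
```

move_arm(series=[[[-0.8, 2.5, 0.5, 0, 0, 6, 0], [-1, 3, 0, 0, 0, 8, 0], [-1, 3, 0, 0, 0, 8, 0], [-1, 3, 0, 0, 0, 8, 0], [-1, 3, 0, 0, 0, 8, 0]]])

```text
clock: 21.8
eef_pos: [0.5583, 0.1538, 0.2018]
tool_rot: [0.497, 0.868, -0.006, -0.0]
ft_force: [0.5, 0.5, -3.4]
grip_width: 0.057
```

```bash
python3 -c "
from h import *
st()"
```

```text
t 21.8 p [0.5583 0.1538 0.2018] z [-0.006 -0.009 -1.   ] y [ 0.862  0.506 -0.01 ] F [ 0.5  0.5 -3.4] w 0.057 j [ 0.27  0.42  0.18  1.34 -0.01  1.31]
```

move_arm(series=[[[-0.9, 3, 0, 0, 0, 8, 0], [-0.9, 3, 0, 0, 0, 8, 0], [-0.9, 3, 0, 0, 0, 8, 0], [-0.9, 3, 0, 0, 0, 8, 0], [-0.4, 2, 0, 0, 0, 8, 0]]])

```text
clock: 22.3
eef_pos: [0.5138, 0.3001, 0.2008]
tool_rot: [0.154, 0.988, -0.006, 0.001]
ft_force: [0.1, 1.4, -3.5]
grip_width: 0.057
```

move_arm(series=[[[0, 1, 0, 0, 0, 5, 0], [0, 0, -1, 0, 0, 2, 0], [0, 0, -2, 0, 0, 0, 0], [0, 0, -2, 0, 0, 0, 0], [0, 0, 0, 0, 0, 0, 0]]])

```text
clock: 22.8
eef_pos: [0.511, 0.3154, 0.1487]
tool_rot: [0.086, 0.996, -0.005, 0.001]
ft_force: [-0.9, -0.6, -4.5]
grip_width: 0.0575
```

```bash
python3 -c "
from h import *
st()"
```

```text
t 22.8 p [0.511  0.3154 0.1487] z [ 0.    -0.011 -1.   ] y [ 0.171  0.985 -0.011] F [-0.9 -0.6 -4.5] w 0.0575 j [ 0.56  0.49  0.15  1.24 -0.01  0.73]
```

move_arm(series=[[[0.1, 1, -2, 0.5, 0, 3.5, 0], [0.1, 0.5, -2.5, 0.2, 0, 2, 0], [0, 0, -2.5, 0, 0, 0, 0], [0, 0, -1, 0, 0, 0, 0], [0, 0, 0, 0, 0, 0, 0]]])

```text
clock: 23.3
eef_pos: [0.5147, 0.3315, 0.0708]
tool_rot: [0.036, 0.999, 0.002, 0.002]
ft_force: [-1.5, -0.5, -4.0]
grip_width: 0.0576
```

```bash
python3 -c "
from h import *
st();p,d,W=cloud('top');save(p,'t7.png')"
```

```text
t 23.3 p [0.5147 0.3315 0.0708] z [ 0.005  0.004 -1.   ] y [0.073 0.997 0.005] F [-1.5 -0.5 -4. ] w 0.0576 j [0.57 0.56 0.06 1.06 0.   0.64]
```

View pics/t7.png

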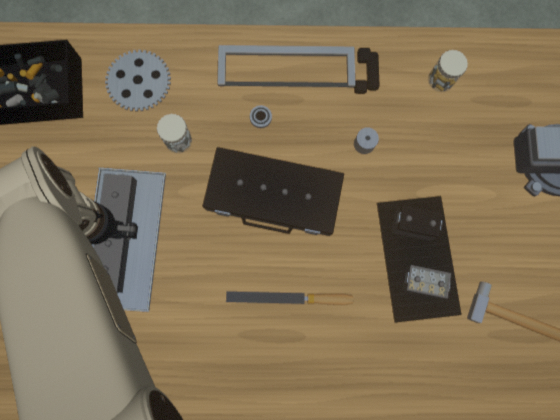

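move_arm(series=[[[-0.1, 0, -1.5, -0.2, 0.3, 0, 0], [-0.1, 0, -1.5, 0, 0, 0, 0], [0, 0, -1, 0, 0, 0, 0], [0, 0, -0.5, 0, 0, 0, 0], [0, 0, 0, 0, 0, 0, 0]]])

```text
clock: 23.85
eef_pos: [0.5166, 0.3335, 0.0292]
tool_rot: [0.037, 0.999, 0.003, 0.004]
ft_force: [-0.3, 0.0, -3.5]
grip_width: 0.0574
```

```bash
python3 -c "
from h import *
st()"
```

```text
t 23.85 p [0.5166 0.3335 0.0292] z [ 0.008  0.006 -1.   ] y [0.074 0.997 0.007] F [-0.3  0.  -3.5] w 0.0574 j [0.57 0.61 0.02 0.97 0.   0.65]
```

move_arm(series=[[[-0.2, -0.1, -0.5, -0.4, 0.5, 0, 0], [-0.1, -0.1, -0.5, -0.1, 0.2, 0, 0], [0, 0, -0.3, 0, 0, 0, 0], [0, 0, -0.2, 0, 0, 0, 0], [0, 0, 0, 0, 0, 0, 0]]])

```text
clock: 24.35
eef_pos: [0.5145, 0.332, 0.0144]
tool_rot: [0.037, 0.999, -0.001, -0.002]
ft_force: [-0.0, -0.7, -3.7]
grip_width: 0.0568
```

```bash
python3 -c "
from h import *
st()"
```

```text
t 24.35 p [0.5145 0.332  0.0144] z [-0.003 -0.002 -1.   ] y [ 0.074  0.997 -0.002] F [-0.  -0.7 -3.7] w 0.0568 j [0.57 0.63 0.01 0.96 0.   0.65]
```

move_arm(series=[[[0, 0, -0.2, 0, -0.1, 0, 0], [0, 0, -0.2, 0, 0, 0, 0], [0, 0, -0.1, 0, 0, 0, 0], [0, 0, -0.1, 0, 0, 0, 0], [0, 0, 0, 0, 0, 0, 0]]])

```text
clock: 24.85
eef_pos: [0.5152, 0.3324, 0.0106]
tool_rot: [0.037, 0.999, -0.0, 0.0]
ft_force: [-0.2, -0.6, -3.8]
grip_width: 0.0575
```

```bash
python3 -c "
from h import *
st()"
```

```text
t 24.85 p [0.5152 0.3324 0.0106] z [ 0.001 -0.    -1.   ] y [ 0.074  0.997 -0.   ] F [-0.2 -0.6 -3.8] w 0.0575 j [ 0.57  0.63  0.    0.94 -0.    0.65]
```

move_arm(series=[[[0, 0, -0.1, 0, 0, 0, 0], [0, 0, -0.2, 0, 0, 0, 0], [0, 0, -0.1, 0, 0, 0, 0], [0, 0, 0, 0, 0, 0, 0], [0, 0, 0, 0, 0, 0, 0]]])

```text
clock: 25.35
eef_pos: [0.5154, 0.3325, 0.0104]
tool_rot: [0.037, 0.999, 0.001, 0.001]
ft_force: [-0.4, -0.7, 1.3]
grip_width: 0.0569
```

```bash
python3 -c "
from h import *
st()"
```

```text
t 25.35 p [0.5154 0.3325 0.0104] z [ 0.002  0.001 -1.   ] y [0.074 0.997 0.001] F [-0.4 -0.7  1.3] w 0.0569 j [ 0.57  0.63  0.    0.94 -0.    0.65]
```

move_arm(series=[[[0, 0, 0, 0, 0, 0, 1], [0, 0, 0, 0, 0, 0, 1], [0, 0, 0, 0, 0, 0, 1], [0, 0, 0, 0, 0, 0, 1], [0, 0, 1, 0, 0, 0, 1]]])

```text
clock: 25.85
eef_pos: [0.5161, 0.333, 0.0192]
tool_rot: [0.037, 0.999, 0.001, 0.002]
ft_force: [-0.2, -1.0, 0.4]
grip_width: 0.0852
```

move_arm(series=[[[0, 0, 3, 0, 0, 0, 1], [0, 0, 4, 0, 0, 0, 1], [0, 0, 4.5, 0, 0, 0, 1], [0, 0, 4.5, 0, 0, -3, 1], [0.5, -2, 3, 0, 0, -8, 1]]])

```text
clock: 26.35
eef_pos: [0.5167, 0.3121, 0.2138]
tool_rot: [0.134, 0.991, -0.001, -0.003]
ft_force: [0.2, 0.8, -0.2]
grip_width: 0.0858
```

move_arm(series=[[[0.8, -3, 0, 0, 0, -8.5, 1], [0.8, -3, 0, 0, 0, -8.5, 1], [0.8, -3, 0, 0, 0, -8.5, 1], [0.8, -3, 0, 0, 0, -8.5, 1], [0.8, -3, 0, 0, 0, -8.5, 1]]])

```text
clock: 26.85
eef_pos: [0.5611, 0.1616, 0.2283]
tool_rot: [0.489, 0.872, 0.006, 0.007]
ft_force: [1.1, -0.2, -1.1]
grip_width: 0.0856
```

move_arm(series=[[[0.8, -3, 0, 0, 0, -8.5, 1], [0.8, -3, 0, 0, 0, -8.5, 1], [0.8, -3, 0, 0, 0, -8.5, 1], [0.5, -2.5, 0, 0, 0, -7, 1], [0, -1, 0, 0, 0, -2, 1]]])

```text
clock: 27.35
eef_pos: [0.5917, 0.0288, 0.2337]
tool_rot: [0.731, 0.682, 0.005, 0.011]
ft_force: [-0.3, 0.7, 0.6]
grip_width: 0.0852
```

```bash
python3 -c "
from h import *
st();p,d,W=cloud('scene');save(p,'s8.png');p,d,W=cloud('wrist');save(p,'w8.png');st()"
```

```text
t 27.35 p [0.5917 0.0288 0.2337] z [ 0.024 -0.009 -1.   ] y [ 0.997 -0.069  0.024] F [-0.3  0.7  0.6] w 0.0852 j [ 0.05  0.41  0.25  1.39 -0.01  1.69]
t 27.45 p [0.5913 0.0299 0.2337] z [ 0.023 -0.009 -1.   ] y [ 0.998 -0.066  0.024] F [0.2 0.7 0.2] w 0.0857 j [ 0.06  0.41  0.24  1.39 -0.01  1.69]
```

View pics/s8.png

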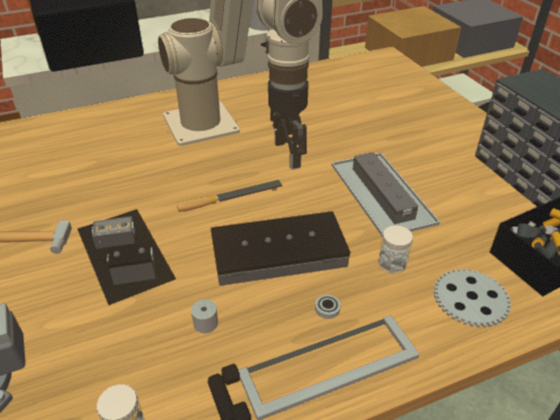

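View pics/w8.png

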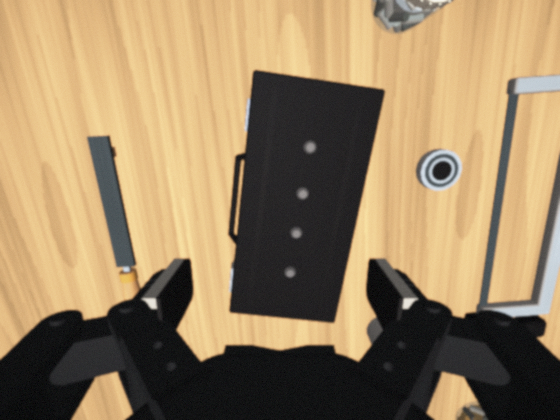

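```bash
cat > lug.py <<'E'
from h import *
def lugs(img,name,roi,M,z=.054,th=60):
    f,cx,cy,_=K(name); u0,v0,u1,v1=roi
    g=cv2.cvtColor(img,cv2.COLOR_BGR2GRAY); m=np.zeros_like(g); m[v0:v1,u0:u1]=(g[v0:v1,u0:u1]>th)*255
    k,l,s,c=cv2.connectedComponentsWithStats(m); out=[]
    for i in range(1,k):
        if 15<s[i,4]<500:
            d=M[:3,:3]@np.array([(c[i,0]-cx)/f,(c[i,1]-cy)/f,1]); t=(z-M[2,3])/d[2]; out.append((M[:3,3]+t*d)[:2]*1000)
            print(name,np.round(c[i],1),s[i,4],np.round(out[-1],1))
    return np.array(out)
E
python3 - <<'E'
from lug import *
i=bot.camera_info("wrist"); T=np.eye(4)
o=bot.get_obs(); T[:3,:3]=R.from_quat(o["tool_rot"]).as_matrix();T[:3,3]=o["eef_pos"]
a=lugs(cv2.imread("pics/w8.png"),"wrist",(270,130,330,290),T@np.array(i["tool_from_camera"]))
b=lugs(cv2.imread("pics/t7.png"),"top",(228,172,320,205),np.array(bot.camera_info("top")["cam_to_world"]))
for q in (a,b):
    c=q.mean(0); d=q[np.argmax(q[:,1])]-q[np.argmin(q[:,1])]; print(c,np.linalg.norm(d),np.degrees(np.arctan2(d[1],d[0])))
E
```

```text
wrist [309.5 146.7] 141 [630.6  75.5]
wrist [302.2 193.1] 126 [620.3  24.7]
wrist [295.9 232.5] 114 [610.8 -22. ]
wrist [289.6 272. ] 103 [600.7 -72.7]
top [239.4 182. ] 28 [630.  73.]
top [263.1 186.6] 27 [620.   21.4]
top [284.5 191.4] 28 [609.7 -25.1]
top [307.8 196.2] 26 [599.2 -75.8]
[615.60723779   1.36747519] 151.18210742257997 78.58259925414737
[614.73970874  -1.61089513] 151.8911602750943 78.2907084225999
```

move_arm(series=[[[-0.5, -3, 0, 0.3, 0.8, -4, 1], [-0.5, -4.5, 0, 0, 0.4, -3, 1], [-0.5, -4.5, 0, 0, 0, 0, 1], [-0.5, -4.5, 0, 0, 0, 0, 1], [-0.5, -4.5, 0, 0, 0, 0, 1]]])

```text
clock: 27.95
eef_pos: [0.5663, -0.1719, 0.2351]
tool_rot: [0.762, 0.648, 0.002, 0.001]
ft_force: [0.8, -0.7, -0.6]
grip_width: 0.0855
```

move_arm(series=[[[-0.5, -4.5, 0, 0, 0, 0, 1], [-0.5, -4.5, 0, 0, 0, 0, 1], [-0.3, -2, -1, 0, 0, 0, 1], [0, -0.5, -2, 0, 0, 0, 1], [0, 0, 0, 0, 0, 0, 1]]])

```text
clock: 28.45
eef_pos: [0.5539, -0.2895, 0.2061]
tool_rot: [0.758, 0.653, 0.003, 0.002]
ft_force: [-0.6, 0.9, -0.3]
grip_width: 0.0853
```

```bash
python3 -c "
from h import *
st();p,d,W=cloud('wrist');save(p,'w9.png');st()
Z=W[...,2]
for a,b,n in [(.034,.043,'low'),(.058,.068,'deep')]:
    m=((Z>a)&(Z<b)).astype(np.uint8); k,l,s,_=cv2.connectedComponentsWithStats(m); i=1+np.argmax(s[1:,4]); P=W[l==i]
    r=cv2.minAreaRect(P[:,:2].astype(np.float32)*1000); print(n,s[i],np.round(r[0],1),np.round(r[1],1),round(r[2],2),'z',np.round(np.median(P[:,2]),4))
"
```

```text
t 28.45 p [ 0.5539 -0.2895  0.2061] z [ 0.007  0.002 -1.   ] y [ 0.989 -0.148  0.007] F [-0.6  0.9 -0.3] w 0.0853 j [-0.48  0.5   0.32  1.38  0.01  1.24]
t 28.5 p [ 0.5547 -0.2893  0.208 ] z [ 0.01   0.001 -1.   ] y [ 0.989 -0.148  0.01 ] F [0.3 0.  0.9] w 0.0856 j [-0.48  0.5   0.32  1.38  0.01  1.24]
low [ 140  210   54   73 2634] [ 419.1 -331.8] [87.  54.8] 78.65 z 0.041
deep [ 249  180   56   87 4181] [ 546.3 -316. ] [93.3 54.1] 78.99 z 0.0656
```

View pics/w9.png

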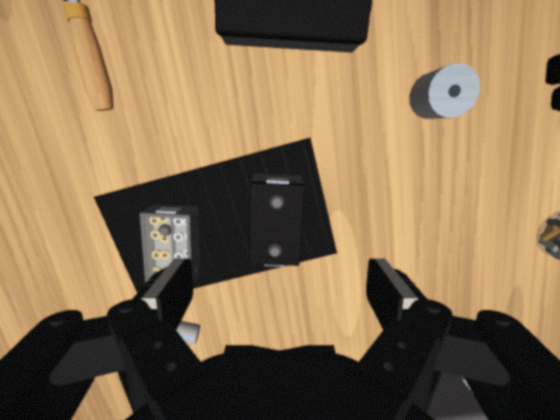

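move_arm(series=[[[-0.5, -1.5, -2, 0, 0.5, -1.5, 1], [-0.4, -1, -3, 0, 0.2, -0.8, 1], [0, 0, -3, 0, 0, 0, 1], [0, 0, -2, 0, 0, 0, 1], [0, 0, 0, 0, 0, 0, 1]]])

```text
clock: 29.0
eef_pos: [0.5523, -0.3074, 0.114]
tool_rot: [0.765, 0.643, 0.003, 0.004]
ft_force: [-0.3, -0.0, 0.1]
grip_width: 0.0856
```

```bash
python3 -c "
from h import *
st()"
```

```text
t 29.0 p [ 0.5523 -0.3074  0.114 ] z [ 0.009 -0.003 -1.   ] y [ 0.985 -0.172  0.009] F [-0.3 -0.   0.1] w 0.0856 j [-0.51  0.56  0.18  1.18  0.    1.23]
```

move_arm(series=[[[-0.6, -0.8, -1, 0.2, 0.6, -1, 1], [0, 0, -2, 0, 0.2, 0, 1], [0, 0, -2, 0, 0, 0, 1], [0, 0, -0.5, 0, 0, 0, 1], [0, 0, 0, 0, 0, 0, 1]]])

```text
clock: 29.5
eef_pos: [0.5517, -0.3155, 0.0659]
tool_rot: [0.77, 0.639, 0.0, 0.004]
ft_force: [0.1, 0.5, -0.2]
grip_width: 0.0849
```

```bash
python3 -c "
from h import *
st()"
```

```text
t 29.5 p [ 0.5517 -0.3155  0.0659] z [ 0.005 -0.005 -1.   ] y [ 0.983 -0.185  0.005] F [ 0.1  0.5 -0.2] w 0.0849 j [-0.52  0.61  0.13  1.08 -0.    1.24]
```

move_arm(series=[[[-0.5, -0.1, -1, 0.2, 0.4, -0.3, 1], [-0.1, 0, -1.5, 0.1, 0.2, 0, 1], [-0.1, 0, -1.5, 0, 0.2, 0, 1], [0, 0, -0.5, 0, 0, 0, 1], [0, 0, 0, 0, 0, 0, 1]]])

```text
clock: 30.0
eef_pos: [0.5457, -0.3177, 0.0205]
tool_rot: [0.771, 0.636, -0.003, -0.001]
ft_force: [0.1, 0.1, -0.2]
grip_width: 0.0858
```

```bash
python3 -c "
from h import *
st()"
```

```text
t 30.0 p [ 0.5457 -0.3177  0.0205] z [-0.006 -0.002 -1.   ] y [ 0.982 -0.19  -0.006] F [ 0.1  0.1 -0.2] w 0.0858 j [-0.52  0.66  0.08  1.   -0.01  1.24]
```

move_arm(series=[[[0.1, 0.2, -0.1, 0.1, -0.3, 0, 1], [0, 0, 0, 0, 0, 0, 0], [0, 0, 0, 0, 0, 0, 0], [0, 0, 0, 0, 0, 0, 0], [0, 0, 0, 0, 0, 0, 0]]])

```text
clock: 30.5
eef_pos: [0.5471, -0.3155, 0.0198]
tool_rot: [0.771, 0.636, -0.0, 0.0]
ft_force: [-0.2, 0.5, -3.8]
grip_width: 0.0535
```

```bash
python3 -c "
from h import *
st()"
```

```text
t 30.5 p [ 0.5471 -0.3155  0.0198] z [-0. -0. -1.] y [ 0.982 -0.19  -0.   ] F [-0.2  0.5 -3.8] w 0.0535 j [-0.52  0.65  0.07  0.99 -0.    1.24]
```

move_arm(series=[[[0, 0, 0, 0, 0, 0, 0], [0, 0, 1, 0, 0, 0, 0], [0, 0, 2, 0, 0, 0, 0], [0, 0, 3, 0, 0, 0, 0], [0, 0, 4, 0, 0, 0, 0]]])

```text
clock: 31.0
eef_pos: [0.54, -0.3114, 0.1141]
tool_rot: [0.771, 0.636, -0.004, -0.01]
ft_force: [0.4, -0.9, -3.2]
grip_width: 0.0535
```

```bash
python3 -c "
from h import *
st()"
```

```text
t 31.0 p [ 0.54   -0.3114  0.1141] z [-0.018  0.01  -1.   ] y [ 0.982 -0.19  -0.02 ] F [ 0.4 -0.9 -3.2] w 0.0535 j [-0.52  0.57  0.19  1.21 -0.    1.24]
```

move_arm(series=[[[0, 0, 3, 0, 0, 0, 0], [0.5, 2, 2, 0, 0, 0, 0], [1, 4, 0, 0, 0, 0, 0], [1.1, 4.5, 0, 0, 0, 0, 0], [1.1, 4.5, 0, 0, 0, 0, 0]]])

```text
clock: 31.5
eef_pos: [0.5788, -0.1661, 0.1767]
tool_rot: [0.776, 0.631, -0.002, -0.002]
ft_force: [0.6, -0.6, -3.3]
grip_width: 0.0536
```

move_arm(series=[[[1, 4, 0, 0, 0, 0, 0], [0.7, 3, 0, 0, 0, 0, 0], [0.3, 1.5, -1, 0, 0, 0, 0], [0, 0, -1, 0, 0, 0, 0], [0, 0, 0, 0, 0, 0, 0]]])

```text
clock: 32.0
eef_pos: [0.5988, -0.0717, 0.1572]
tool_rot: [0.773, 0.634, -0.001, -0.003]
ft_force: [-0.2, -0.6, -3.0]
grip_width: 0.0531
```

```bash
python3 -c "
from h import *
st()"
```

```text
t 32.0 p [ 0.5988 -0.0717  0.1572] z [-0.005  0.002 -1.   ] y [ 0.981 -0.195 -0.006] F [-0.2 -0.6 -3. ] w 0.0531 j [-0.12  0.49  0.17  1.26  0.    1.65]
```

move_arm(series=[[[0.4, 1.2, -1, -0.1, -0.2, -0.4, 0], [0.3, 0.7, -2, 0, 0, 0, 0], [0, 0, -2, 0, 0.2, 0, 0], [0, 0, -1, 0, 0, 0, 0], [0, 0, 0, 0, 0, 0, 0]]])

```text
clock: 32.5
eef_pos: [0.6051, -0.0565, 0.0929]
tool_rot: [0.779, 0.628, -0.002, -0.002]
ft_force: [0.1, 0.4, -4.2]
grip_width: 0.0536
```

```bash
python3 -c "
from h import *
st()"
```

```text
t 32.5 p [ 0.6051 -0.0565  0.0929] z [-0.006 -0.    -1.   ] y [ 0.977 -0.212 -0.006] F [ 0.1  0.4 -4.2] w 0.0536 j [-0.09  0.54  0.09  1.12 -0.    1.69]
```

move_arm(series=[[[0.1, 0.6, 0, 0, -0.3, 0.6, 0], [0, 0, -0.4, 0, 0, 0, 0], [0, 0, -0.4, 0, 0, 0, 0], [0, 0, 0, 0, 0, 0, 0], [0, 0, 0, 0, 0, 0, 0]]])

```text
clock: 33.0
eef_pos: [0.6078, -0.0512, 0.0869]
tool_rot: [0.776, 0.631, 0.001, 0.001]
ft_force: [-0.2, -0.7, -2.4]
grip_width: 0.0532
```

```bash
python3 -c "
from h import *
st();p,d,W=cloud('scene');save(cv2.resize(p[200:300,190:370],None,fx=4,fy=4,interpolation=cv2.INTER_CUBIC),'s10.png')"
```

```text
t 33.0 p [ 0.6078 -0.0512  0.0869] z [ 0.004 -0.001 -1.   ] y [ 0.979 -0.204  0.004] F [-0.2 -0.7 -2.4] w 0.0532 j [-0.08  0.55  0.07  1.1  -0.    1.69]
```

View pics/s10.png

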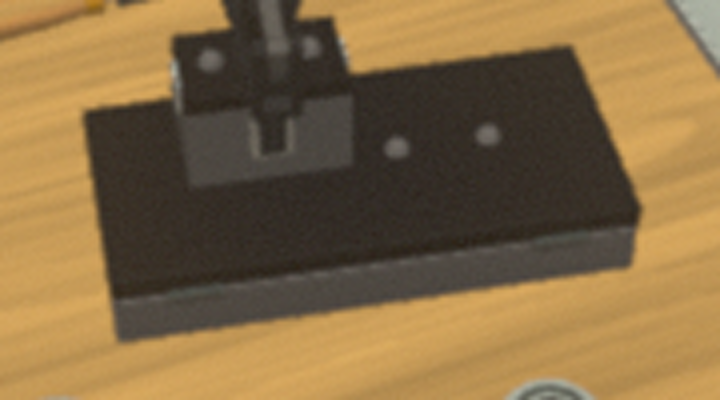

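move_arm(series=[[[-0.3, 0.1, -0.4, 0, 0.2, 0, 0], [0, 0, -0.4, 0, 0, 0, 0], [0, 0, -0.3, 0, 0, 0, 0], [0, 0, 0, 0, 0, 0, 0], [0, 0, 0, 0, 0, 0, 0]]])

```text
clock: 33.55
eef_pos: [0.6047, -0.0502, 0.0754]
tool_rot: [0.776, 0.631, 0.0, 0.001]
ft_force: [0.4, 0.2, -3.9]
grip_width: 0.0532
```

```bash
python3 -c "
from h import *
st()"
```

```text
t 33.55 p [ 0.6047 -0.0502  0.0754] z [ 0.001 -0.001 -1.   ] y [ 0.979 -0.204  0.001] F [ 0.4  0.2 -3.9] w 0.0532 j [-0.08  0.55  0.05  1.07 -0.    1.69]
```

move_arm(series=[[[0, 0, -0.3, 0, 0, 0, 0], [0, 0, -0.2, 0, 0, 0, 0], [0, 0, -0.2, 0, 0, 0, 0], [0, 0, -0.1, 0, 0, 0, 0], [0, 0, 0, 0, 0, 0, 0]]])

```text
clock: 34.05
eef_pos: [0.6049, -0.0502, 0.0668]
tool_rot: [0.776, 0.631, 0.0, 0.001]
ft_force: [0.2, -0.9, -3.4]
grip_width: 0.0534
```

```bash
python3 -c "
from h import *
st()"
```

```text
t 34.05 p [ 0.6049 -0.0502  0.0668] z [ 0.001 -0.001 -1.   ] y [ 0.979 -0.204  0.001] F [ 0.2 -0.9 -3.4] w 0.0534 j [-0.08  0.56  0.04  1.05 -0.    1.69]
```

Past the lug tops with no force. Down the last bit.

move_arm(series=[[[0, 0, -0.1, 0, 0, 0, 0], [0, 0, -0.1, 0, 0, 0, 0], [0, 0, -0.1, 0, 0, 0, 0], [0, 0, -0.1, 0, 0, 0, 0], [0, 0, 0, 0, 0, 0, 0]]])

```text
clock: 34.55
eef_pos: [0.605, -0.0502, 0.0668]
tool_rot: [0.776, 0.631, 0.001, 0.001]
ft_force: [0.4, -0.1, -3.5]
grip_width: 0.0532
```

```bash
python3 -c "
from h import *
st()"
```

```text
t 34.55 p [ 0.605  -0.0502  0.0668] z [ 0.004 -0.001 -1.   ] y [ 0.979 -0.204  0.004] F [ 0.4 -0.1 -3.5] w 0.0532 j [-0.08  0.56  0.04  1.05 -0.    1.69]
```

move_arm(series=[[[0, 0, -0.2, 0, 0, 0, 0], [0, 0, -0.2, 0, 0, 0, 0], [0, 0, -0.2, 0, 0, 0, 0], [0, 0, 0, 0, 0, 0, 0], [0, 0, 0, 0, 0, 0, 0]]])

```text
clock: 35.05
eef_pos: [0.6057, -0.0502, 0.0669]
tool_rot: [0.776, 0.631, 0.003, 0.003]
ft_force: [-1.0, 1.2, -0.7]
grip_width: 0.0536
```

```bash
python3 -c "
from h import *
st()"
```

```text
t 35.05 p [ 0.6057 -0.0502  0.0669] z [ 0.008 -0.001 -1.   ] y [ 0.979 -0.204  0.008] F [-1.   1.2 -0.7] w 0.0536 j [-0.08  0.56  0.04  1.04 -0.    1.69]
```

move_arm(series=[[[0, 0, 0, 0, 0.3, 0, 1], [0, 0, 0, 0, 0, 0, 1], [0, 0, 0, 0, 0, 0, 1], [0, 0, 0, 0, 0, 0, 1], [0, 0, 1, 0, 0, 0, 1]]])

```text
clock: 35.55
eef_pos: [0.6065, -0.0503, 0.0755]
tool_rot: [0.776, 0.631, 0.001, 0.001]
ft_force: [0.1, -0.3, 0.2]
grip_width: 0.0855
```

move_arm(series=[[[0, 0, 3, 0, 0, 0, 1], [0, 0, 4, 0, 0, 0, 1], [0, 0, 4, 0, 0, 0, 1], [-0.5, -1, 3, 0, 0, 0, 1], [-1.5, -3, 1, 0, 0, 0, 1]]])

```text
clock: 36.05
eef_pos: [0.5855, -0.0878, 0.2326]
tool_rot: [0.774, 0.633, 0.001, 0.001]
ft_force: [0.5, -0.9, -0.0]
grip_width: 0.0855
```

move_arm(series=[[[-2, -3.5, 0, 0, 0, 0, 1], [-2.5, -4, 0, 0, 0, 0, 1], [-2.5, -4, 0, 0, 0, 0, 1], [-2.5, -4, 0, 0, 0, 0, 1], [-2.5, -4, 0, 0, 0, 0, 1]]])

```text
clock: 36.55
eef_pos: [0.4655, -0.2872, 0.2423]
tool_rot: [0.771, 0.636, 0.005, 0.008]
ft_force: [0.1, -0.1, 0.2]
grip_width: 0.0856
```

```bash
python3 -c "
from h import *
st();p,d,W=cloud('top');save(p,'t11.png');Z=W[...,2];X=W[...,0];Y=W[...,1]
for a,b,n in [(.104,.1165,'deep')]:
    m=((Z>a)&(Z<b)&(X>.54)&(X<.68)&(abs(Y)<.13)).astype(np.uint8); k,l,s,_=cv2.connectedComponentsWithStats(m); i=1+np.argmax(s[1:,4]); P=W[l==i]
    r=cv2.minAreaRect(P[:,:2].astype(np.float32)*1000); print(n,s[i],np.round(r[0],1),np.round(r[1],1),round(r[2],2),'z',np.round(np.median(P[:,2]),4))
p,d,W=cloud('scene');save(p,'s11.png')
"
```

```text
t 36.55 p [ 0.4655 -0.2872  0.2423] z [ 0.018 -0.006 -1.   ] y [ 0.982 -0.19   0.019] F [ 0.1 -0.1  0.2] w 0.0856 j [-0.56  0.32  0.13  1.37  0.    1.21]
deep [ 275  172   46   34 1105] [605.2 -50.3] [92.4 55.9] 77.91 z 0.111
```

View pics/s11.png

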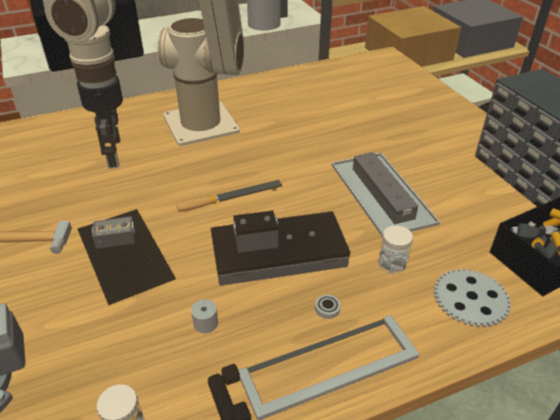

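move_arm(series=[[[-2, -2, -1, 0.3, 0.7, -0.4, 1], [-1.5, -1.8, -3, 0, 0.3, 0, 1], [-0.5, -0.5, -4, 0, 0, 0, 1], [0, 0, -3, 0, 0, 0, 1], [0, 0, 0, 0, 0, 0, 1]]])

```text
clock: 37.15
eef_pos: [0.4234, -0.337, 0.1357]
tool_rot: [0.778, 0.629, 0.001, 0.006]
ft_force: [-0.3, 0.8, 0.2]
grip_width: 0.0854
```

```bash
python3 -c "
from h import *
st()"
```

```text
t 37.15 p [ 0.4234 -0.337   0.1357] z [ 0.009 -0.008 -1.   ] y [ 0.978 -0.209  0.011] F [-0.3  0.8  0.2] w 0.0854 j [-0.67  0.37 -0.07  1.12 -0.    1.11]
```

move_arm(series=[[[-0.5, 0.2, -2, 0.4, 0.5, 0.5, 1], [0, 0, -3, 0.1, 0.2, 0, 1], [0, 0, -3, 0, 0, 0, 1], [0, 0, -1, 0, 0, 0, 1], [0, 0, 0, 0, 0, 0, 1]]])

```text
clock: 37.65
eef_pos: [0.4253, -0.3367, 0.0532]
tool_rot: [0.774, 0.634, 0.001, 0.005]
ft_force: [0.4, 0.9, 0.5]
grip_width: 0.0853
```

```bash
python3 -c "
from h import *
st()"
```

```text
t 37.65 p [ 0.4253 -0.3367  0.0532] z [ 0.008 -0.007 -1.   ] y [ 0.98  -0.197  0.009] F [0.4 0.9 0.5] w 0.0853 j [-0.67  0.46 -0.18  0.93 -0.    1.1 ]
```

move_arm(series=[[[-0.7, 0.2, -1, 0.4, 0.5, 0, 1], [-0.2, 0.1, -1.5, 0.1, 0.3, 0, 1], [0, 0, -1, 0, 0, 0, 1], [0, 0, -0.5, 0, 0, 0, 1], [0, 0, 0, 0, 0, 0, 1]]])

```text
clock: 38.15
eef_pos: [0.4191, -0.3355, 0.0153]
tool_rot: [0.773, 0.634, -0.001, 0.001]
ft_force: [-0.2, 0.0, -0.1]
grip_width: 0.0859
```

```bash
python3 -c "
from h import *
st()"
```

```text
t 38.15 p [ 0.4191 -0.3355  0.0153] z [-0.001 -0.003 -1.   ] y [ 0.981 -0.196  0.   ] F [-0.2  0.  -0.1] w 0.0859 j [-0.67  0.5  -0.22  0.85 -0.    1.1 ]
```

move_arm(series=[[[0, 0, -0.4, 0, 0, 0, 1], [0, 0, -0.3, 0, 0, 0, 1], [0, 0, -0.1, 0, 0, 0, 1], [0, 0, 0, 0, 0, 0, 1], [0, 0, 0, 0, 0, 0, 1]]])

```text
clock: 38.65
eef_pos: [0.4196, -0.336, 0.0072]
tool_rot: [0.773, 0.634, -0.001, 0.002]
ft_force: [0.6, 0.1, -0.3]
grip_width: 0.0854
```

```bash
python3 -c "
from h import *
st()"
```

```text
t 38.65 p [ 0.4196 -0.336   0.0072] z [ 0.    -0.004 -1.   ] y [ 0.98  -0.197  0.001] F [ 0.6  0.1 -0.3] w 0.0854 j [-0.67  0.51 -0.23  0.83 -0.    1.1 ]
```

move_arm(series=[[[0, 0.1, 0, 0.2, 0, 0, 1], [0, 0, 0, 0, 0, 0, 0], [0, 0, 0, 0, 0, 0, 0], [0, 0, 0, 0, 0, 0, 0], [0, 0, 0, 0, 0, 0, 0]]])

```text
clock: 39.15
eef_pos: [0.4201, -0.3353, 0.0081]
tool_rot: [0.774, 0.634, 0.0, 0.001]
ft_force: [-0.3, -0.0, -1.2]
grip_width: 0.0532
```

```bash
python3 -c "
from h import *
st()"
```

```text
t 39.15 p [ 0.4201 -0.3353  0.0081] z [ 0.002 -0.001 -1.   ] y [ 0.98  -0.197  0.002] F [-0.3 -0.  -1.2] w 0.0532 j [-0.67  0.51 -0.23  0.83  0.    1.1 ]
```

move_arm(series=[[[0, 0, 0, 0, 0, 0, 0], [0, 0, 1, 0, 0, 0, 0], [0, 0, 2, 0, 0, 0, 0], [0, 0, 3, 0, 0, 0, 0], [0, 0, 4, 0, 0, 0, 0]]])

```text
clock: 39.65
eef_pos: [0.4145, -0.3308, 0.105]
tool_rot: [0.773, 0.634, -0.002, -0.007]
ft_force: [0.8, -0.2, -2.1]
grip_width: 0.0532
```

move_arm(series=[[[0, 0, 4, 0, 0, 0, 0], [1, 1.5, 3, 0, 0, 0, 0], [2, 3, 1, 0, 0, 0, 0], [2.3, 4.2, 0, 0, 0, 0, 0], [2.3, 4.2, 0, 0, 0, 0, 0]]])

```text
clock: 40.15
eef_pos: [0.4921, -0.205, 0.1987]
tool_rot: [0.778, 0.629, 0.0, -0.0]
ft_force: [0.8, -0.6, -2.6]
grip_width: 0.0533
```

```bash
python3 -c "
from h import *
st()"
```

```text
t 40.15 p [ 0.4921 -0.205   0.1987] z [ 0.  0. -1.] y [ 0.978 -0.21   0.   ] F [ 0.8 -0.6 -2.6] w 0.0533 j [-0.4   0.32  0.03  1.28  0.    1.39]
```

move_arm(series=[[[2.3, 4.2, 0, 0, 0, 0, 0], [2.3, 4.2, 0, 0, 0, 0, 0], [2.3, 4.2, 0, 0, 0, 0, 0], [2, 4, 0, 0, 0, 0, 0], [1.5, 3, 0, 0, 0, 0, 0]]])

```text
clock: 40.65
eef_pos: [0.5988, 0.0006, 0.2025]
tool_rot: [0.778, 0.629, 0.001, 0.001]
ft_force: [0.0, -0.7, -2.5]
grip_width: 0.0531
```

```bash
python3 -c "
from h import *
st()"
```

```text
t 40.65 p [0.5988 0.0006 0.2025] z [ 0.004 -0.    -1.   ] y [ 0.978 -0.209  0.004] F [ 0.  -0.7 -2.5] w 0.0531 j [ 0.    0.45  0.23  1.35 -0.    1.78]
```

move_arm(series=[[[1, 2, 0, 0, 0, 0.3, 0], [1, 1.6, 0, 0, 0.2, 0, 0], [0.2, 0.3, -1.5, 0, 0, 0, 0], [0, 0, -2, 0, 0, 0, 0], [0, 0, 0, 0, 0, 0, 0]]])

```text
clock: 41.15
eef_pos: [0.6222, 0.0491, 0.1682]
tool_rot: [0.772, 0.635, 0.001, -0.0]
ft_force: [-0.5, -0.2, -2.1]
grip_width: 0.0536
```

```bash
python3 -c "
from h import *
st()"
```

```text
t 41.15 p [0.6222 0.0491 0.1682] z [ 0.001  0.001 -1.   ] y [ 0.981 -0.193  0.   ] F [-0.5 -0.2 -2.1] w 0.0536 j [0.08 0.52 0.25 1.3  0.   1.84]
```

move_arm(series=[[[0.3, -0.1, -1.5, 0, 0, -0.5, 0], [0, 0, -2, 0, 0.2, 0, 0], [0, 0, -2, 0, 0.2, 0, 0], [0, 0, -0.5, 0, 0, 0, 0], [0, 0, 0, 0, 0, 0, 0]]])

```text
clock: 41.65
eef_pos: [0.626, 0.0474, 0.1124]
tool_rot: [0.776, 0.631, -0.001, -0.001]
ft_force: [0.3, -0.7, -1.5]
grip_width: 0.0529
```

```bash
python3 -c "
from h import *
st()"
```

```text
t 41.65 p [0.626  0.0474 0.1124] z [-0.003  0.001 -1.   ] y [ 0.979 -0.203 -0.003] F [ 0.3 -0.7 -1.5] w 0.0529 j [0.07 0.56 0.18 1.19 0.   1.85]
```

move_arm(series=[[[0, 0.1, -1, 0, 0, 0, 0], [0, 0, -1, 0, 0, 0, 0], [0, 0, -1, 0, 0.2, 0, 0], [0, 0, -0.3, 0, 0, 0, 0], [0, 0, 0, 0, 0, 0, 0]]])

```text
clock: 42.15
eef_pos: [0.6278, 0.0482, 0.0806]
tool_rot: [0.776, 0.631, 0.0, -0.001]
ft_force: [1.0, -0.4, -2.0]
grip_width: 0.0533
```

```bash
python3 -c "
from h import *
st()"
```

```text
t 42.15 p [0.6278 0.0482 0.0806] z [-0.001  0.002 -1.   ] y [ 0.979 -0.204 -0.001] F [ 1.  -0.4 -2. ] w 0.0533 j [0.08 0.59 0.14 1.12 0.   1.85]
```

move_arm(series=[[[-0.3, 0, -0.5, 0.1, 0, 0, 0], [0, 0, -0.5, 0, 0, 0, 0], [0, 0, -0.4, 0, 0, 0, 0], [0, 0, 0, 0, 0, 0, 0], [0, 0, 0, 0, 0, 0, 0]]])

```text
clock: 42.65
eef_pos: [0.6247, 0.0483, 0.0657]
tool_rot: [0.776, 0.631, 0.001, -0.002]
ft_force: [0.1, -0.1, -0.7]
grip_width: 0.0529
```

```bash
python3 -c "
from h import *
st()"
```

```text
t 42.65 p [0.6247 0.0483 0.0657] z [-0.     0.004 -1.   ] y [ 0.979 -0.204 -0.001] F [ 0.1 -0.1 -0.7] w 0.0529 j [0.08 0.6  0.11 1.08 0.   1.85]
```

move_arm(series=[[[0.1, -0.1, -0.3, -0.2, 0, 0, 0], [0, 0, -0.3, 0, 0, 0, 0], [0, 0, -0.3, 0, 0, 0, 0], [0, 0, -0.2, 0, 0, 0, 0], [0, 0, 0, 0, 0, 0, 0]]])

```text
clock: 43.15
eef_pos: [0.6267, 0.0472, 0.0551]
tool_rot: [0.776, 0.631, 0.001, 0.001]
ft_force: [-0.8, 1.0, -1.0]
grip_width: 0.0536
```

```bash
python3 -c "
from h import *
st()"
```

```text
t 43.15 p [0.6267 0.0472 0.0551] z [ 0.002 -0.    -1.   ] y [ 0.979 -0.204  0.002] F [-0.8  1.  -1. ] w 0.0536 j [ 0.08  0.61  0.1   1.06 -0.    1.85]
```

At z = 55.1 mm, exactly the predicted seated height. One more nudge to confirm contact.

move_arm(series=[[[0, 0, -0.2, 0, 0, 0, 0], [0, 0, -0.2, 0, 0, 0, 0], [0, 0, -0.2, 0, 0, 0, 0], [0, 0, 0, 0, 0, 0, 0], [0, 0, 0, 0, 0, 0, 0]]])

```text
clock: 43.65
eef_pos: [0.627, 0.0473, 0.0559]
tool_rot: [0.776, 0.631, 0.002, 0.002]
ft_force: [0.1, -0.1, -1.8]
grip_width: 0.0532
```

```bash
python3 -c "
from h import *
st()"
```

```text
t 43.65 p [0.627  0.0473 0.0559] z [ 0.006  0.    -1.   ] y [ 0.979 -0.204  0.006] F [ 0.1 -0.1 -1.8] w 0.0532 j [ 0.08  0.61  0.09  1.05 -0.    1.85]
```

Blocked from going lower, so it's seated. Release and retreat.

move_arm(series=[[[0, 0, 0, 0, 0.2, 0, 1], [0, 0, 0, 0, 0, 0, 1], [0, 0, 0, 0, 0, 0, 1], [0, 0, 0, 0, 0, 0, 1], [0, 0, 1, 0, 0, 0, 1]]])

```text
clock: 44.15
eef_pos: [0.6264, 0.0473, 0.0643]
tool_rot: [0.776, 0.631, -0.0, -0.0]
ft_force: [-0.1, 0.4, -0.5]
grip_width: 0.0852
```

move_arm(series=[[[0, 0, 3, 0, 0, 0, 1], [0, 0, 4, 0, 0, 0, 1], [0, 0, 4, 0, 0, 0, 1], [-2, 0, 4, 0, 0, 0, 1], [-4, 0, 2, 0, 0, 0, 1]]])

```text
clock: 44.65
eef_pos: [0.5656, 0.047, 0.2385]
tool_rot: [0.776, 0.631, -0.002, -0.001]
ft_force: [0.8, 0.4, 1.2]
grip_width: 0.0854
```

```bash
cat > chk.py <<'E'
from h import *
import sys
st();p,d,W=cloud(sys.argv[1]);save(p,sys.argv[2]);Z=W[...,2];X=W[...,0];Y=W[...,1]; st()
for a,b,n,y0,y1 in [(.104,.1155,'deep',-.13,.13),(.082,.092,'low',-.0,.13),(.04,.056,'tool',-.2,.2),(.040,.0495,'long',.2,.45)]:
    m=((Z>a)&(Z<b)&(X>.33)&(X<.70)&(Y>y0)&(Y<y1)).astype(np.uint8); k,l,s,_=cv2.connectedComponentsWithStats(m)
    if k<2: continue
    i=1+np.argmax(s[1:,4]); P=W[l==i]
    r=cv2.minAreaRect(P[:,:2].astype(np.float32)*1000); print(n,s[i],np.round(r[0],1),np.round(r[1],1),round(r[2],2),'z',np.round(np.percentile(P[:,2],[10,50,90]),4))
E
python3 chk.py wrist w12.png; python3 - <<'E'
from h import *
p,d,W=cloud('scene');save(p,'s12.png')
E
```

```text
t 44.65 p [0.5656 0.047  0.2385] z [-0.004 -0.    -1.   ] y [ 0.979 -0.204 -0.004] F [0.8 0.4 1.2] w 0.0854 j [0.08 0.38 0.21 1.41 0.   1.86]
t 44.7 p [0.559  0.047  0.2417] z [-0.007  0.    -1.   ] y [ 0.979 -0.204 -0.007] F [-7.5 -0.7  0.2] w 0.0853 j [0.08 0.37 0.2  1.42 0.   1.86]
deep [ 309  241   58   82 4048] [604.7 -49.9] [91.7 54.7] 78.3 z [0.1114 0.1126 0.1134]
low [ 311  138   59   90 4500] [626.2  47.4] [92.5 54.6] 78.43 z [0.0872 0.0883 0.0893]
tool [  269    90   128   235 16460] [614.9  -1.2] [289.3 142.1] 78.4 z [0.0496 0.0507 0.0517]
```

View pics/w12.png

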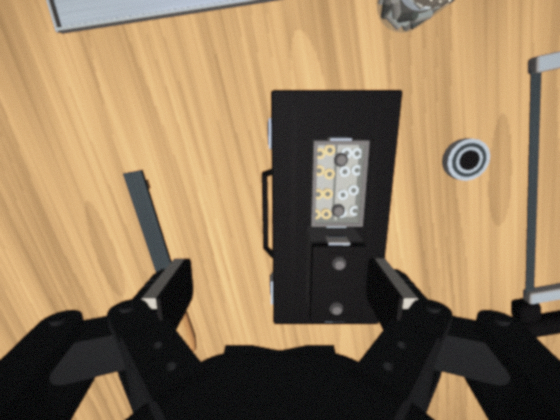

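View pics/s12.png

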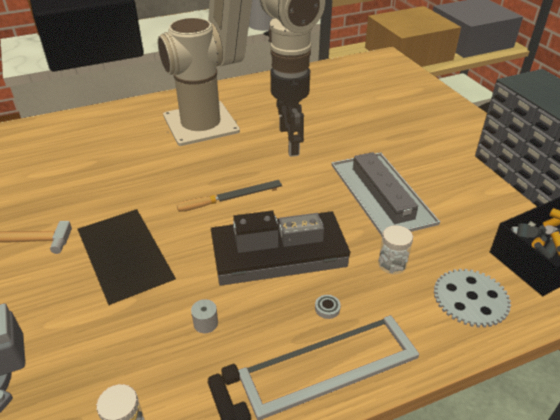

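Both boxes are on the tool case, deep at -y and low at +y. Their tops read 112.6 and 88.3 mm, against 112 and 88 mm if seated. I'll pull the arm back and do a final top check.

move_arm(series=[[[-4, -2, 1, 0, 0, 0, 1], [-4, -3, 1, 0, 0, 0, 1], [-4, -3, 0, 0, 0, 0, 1], [-3, -2, 0, 0, 0, 0, 1], [0, 0, 0, 0, 0, 0, 1]]])

```text
clock: 45.25
eef_pos: [0.4075, -0.0546, 0.2566]
tool_rot: [0.775, 0.632, -0.004, -0.003]
ft_force: [0.6, 0.2, 1.2]
grip_width: 0.0857
```

```bash
python3 chk.py top t13.png; python3 - <<'E'
from h import *
for c in ["top"]:
    for t in ["jar","offcut","file"]:
        r=bot.find_in(c,t); print(t,[(np.round(x["at"],3).tolist(),round(x["confidence"],2)) for x in r[:1]])
E
```

```text
t 45.25 p [ 0.4075 -0.0546  0.2566] z [-0.01  -0.001 -1.   ] y [ 0.98 -0.2  -0.01] F [0.6 0.2 1.2] w 0.0857 j [-0.13  0.06 -0.14  1.38 -0.    1.64]
t 45.3 p [ 0.4093 -0.054   0.2567] z [-0.009 -0.001 -1.   ] y [ 0.98  -0.199 -0.008] F [-0.7  0.3 -0.7] w 0.0852 j [-0.13  0.06 -0.14  1.38 -0.    1.64]
deep [ 275  172   46   34 1088] [604.9 -50.3] [92.6 55.4] 77.83 z [0.1084 0.1111 0.1135]
low [ 228  164   46   33 1031] [626.   47.9] [92.5 55.3] 78.37 z [0.0843 0.0867 0.0895]
tool [ 202  152  142   73 4796] [615.2  -1. ] [290.  144.2] 78.34 z [0.0462 0.049  0.0518]
long [  97  180   42  113 2977] [514.9 331.8] [ 60.3 244.3] 85.54 z [0.0422 0.0448 0.0475]
jar [([0.735, 0.214, 0.09], 0.96)]
offcut [([0.733, -0.209, 0.044], 0.65)]
file [([0.388, 0.045, 0.017], 0.85)]
```

View pics/t13.png

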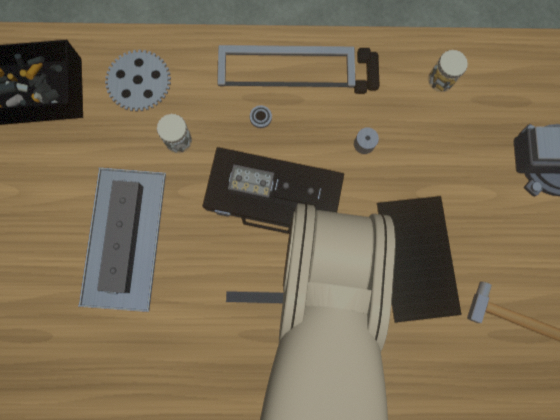

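The long case is centred and lengthwise in the tray (px 120,236; 514.9, 331.8, within 2 mm of the tray centre). The file's reported shift comes from the arm hiding its handle; its blade is still at px ~227-283, row 297.

```bash
python3 -c "
from h import *
print(bot.job_done());st()"
```

```text
the job is handed in; nothing more can be done
None
the job is handed in; nothing more can be done
```

The job is finished and handed in at about 45 s of the 131 s allowed. I set both small boxes aside on the mat and laid the long case in the tray. Then I put the boxes back on the tool case, deep box at the −y end and low box at the +y end, as they stood.

What the last checks showed:
- **Small boxes:** the wrist camera read their tops at 112.6 mm (deep) and 88.3 mm (low), against 112 and 88 mm if fully seated. Neither would go lower when nudged down. Both sit within about 2 mm of their lug positions.
- **Long case:** it lies flat and lengthwise in the tray, within about 2 mm of the tray's centre and 0.2° of its direction.
- **Jar and offcut:** both read within about 2 mm of where they started.
- **File:** the last top-camera reading disagreed, about 7 cm along the file's length. I put that down to the arm hiding the handle in that picture: the blade is at the same pixels as at the start, and the scene picture just before showed the whole file in its original place.

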